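Unload the counting pot

ROBOT

A 7-joint arm with a two-finger parallel gripper is mounted at the origin on a cart in front of the work surface, level with it; the furniture and walls round the work are solid. World frame = base frame: x ahead of the robot, y to its left, z up, the work surface at z = 0. Lengths are in m, angles in rad, forces in N, time in s.
With the tool pointing down it reaches from about 0.425 to 0.925 m from the base axis. Payload 6.8 kg.
Tool frame: the origin (TCP) lies between the finger pads; the fingertips stand r.tip_extent ahead of it and the grasp point (between the pads) lies 5 mm behind it (r.tip_extent is the distance from the TCP to the fingertips, in m); y points along the fingers, x is the direction in which the jaws open and shut, and the axes are right-handed (so a half turn about y gives the same grasp; the last joint's range is limited). The gripper opens to 85 mm and grips with 20 to 120 N. Pads are 22 mm wide; open, the fingers measure 114 mm over their backs; the gripper's body (76 mm by 85 mm) begins 54 mm behind the grasp point. The pads swing forward as they close: fully open they stand 13 mm farther back than shut.
Start: joints at [-1.234, 0.477, 0.022, 1.555, -0.011, 1.109, -0.083], TCP at [0.29, 0.609, 0.245] pointing down, gripper open.
Joint ranges: [-2.96, 2.96], [-0.34, 2.1], [-1.41, 1.46], [0.24, 2.44], [-1.37, 4.51], [0.17, 1.92], [-2.96, 2.96]. Speed limits (rad/s): [2.39, 2.39, 3.14, 3.14, 3.14, 3.14, 3.14].

INTERFACE

Orientations are given as a rotation vector (axis times angle).
In Python, from bench import r gives the robot as it stands.
- The arm moves only by the tool send_rows, never from a script. Its argument "plan" is a list of rows, each a list of 5 numbers: the shift along the tool's x, y, z in cm, then the turn about the tool's y in degrees, then the opening, from 0 (shut) to 1 (fully open). In form: [[dx, dy, dz, spin, grip], ...]. A call has 1 to 12 rows; each row shifts and turns the commanded pose from where the row before left it, along the tool's axes as they then stand; what a row does not reach is not made up. A row lasts 1/8 s, in which the tool goes at most 62.5 mm and 10.7 degrees, less where a joint would pass 70% of its speed; a pose out of reach is approached as far as the arm can. A call is refused whole if a number of a shift passes 6.25 or a number of a turn 10.7, either way. A call with a gripper value outside its range is refused whole. The fingers move at their own pace and stop on an object; "force" is the grip in N (left out, the last holds). Time passes only in rows, so rows that do not move let the fingers close. It gives the time, the measured TCP pose, the force and the opening at its end, in the units of the state.
- r.get_obs(): the state, without advancing time (a new reading comes with each control period).
- r.grab_frame(name): name is "scene" or "top" or "wrist"; returns a dict with "image" (384x512x3 uint8, red, green, blue), "camera_matrix" (3x3 intrinsics, pixels), "D" ([k1, k2, p1, p2, k3] as OpenCV has them; the pictures are not rectified), "cam_to_world" (4x4, takes a point from camera to world coordinates). Camera axes: x right, y down, z forward; pixel columns grow to the right and rows downward; lengths in m; the calibration is good to about 2 mm. A picture is of the moment at which its call begins. There is no depth.
- r.hand_in(): hands the job in, once; it reports no verdict.
Trained networks look in the newest picture that a camera, given by its name, has taken for a name from the list of things; names that differ only in an ending like _2 or _b are one class to them, and where a whole thing is asked for, a point or a joint stands for the part that bears it (a point fixed in the world has none). Each returns a list of dicts, best first, with "p" (0 to 1); they miss things now and then, are a little off and sometimes report something else, mostly with a low value. They report only what shows in the picture. A call takes as long as a camera call.
- r.recognise(camera, target): "rect" ([left, top, right, bottom] in pixels, round what is visible of it).
The state is a dict: "clock": time; "joints": joint angles; "qvel": joint speeds; "tau": joint torques, N m; "tcp_pos": TCP position; "orientation": TCP orientation; "contact_force": force on the tool from outside, world axes, zero at the start; "moment": the same for the moment, N m; "grip_width": finger opening in m.
Only numpy, scipy, OpenCV 4.12 (cv2) and the standard library are available. Lean on these libraries where they do the work, as an engineer would, in place of code of your own. Each camera call takes 0.05 s, during which the arm holds its last target.

TASK

The counting run is over. Turn the black feed knob clockwise until the carriage has come all the way out from under the probe, free the pot's bayonet cover (press it down, quarter turn anticlockwise, lift off, never forcing it), lay it rim down on the bench and stand every sample vial from the pot upright in the steel tray. Then put the cover back on the empty pot and lock it again (press, quarter turn clockwise, let it spring up into its notch), with the carriage left out and the other things on the bench left where they are.

Things in the scene. Friction and masses are not known exactly. Their poses are not given: they have to be found in the camera images.
- stand: Counting stand, fixed: grey base plate 425 x 90 mm along its x axis (150 mm wide at the rear), steel rod at x +110 mm, and a steel probe tube (60 mm across, from 147 to 312 mm above the bench) over the origin. Origin: on the bench under the probe's axis. Its -x points roughly towards the robot: the way the carriage comes out; y left seen along +x, z up.
- carriage (a joint): How far the aluminium carriage has come out along the stand's -x, m: 0 = pot under the probe (start), 0.125 = end stop, fully out. The knob's pinion drives it along a rack, 0.030 m per rad. Pushing it directly takes about 5 N.
- feed_knob (a joint): Angle of the feed knob, rad, growing clockwise seen from above: 0 at the start, about 4.17 fully out. It takes about 0.2 N m to turn.
- knob_grip (a point): Middle of the black fluted feed knob (42 mm across, upright axis, from 37 to 67 mm above the bench), 54 mm above the bench. It sits on the carriage 130 mm in front (-x) of the pot's axis and travels out with the carriage while it turns. Under it the carriage tongue's top is 28 mm above the bench.
- pot (a point): Centre of the pot's floor on the carriage, 30 mm above the bench; axes as the stand's. Four white cups (26.6 mm wide inside, rims 10 mm above the floor) each hold at most one vial, 33 mm from the axis, on the diagonals between x and y.
- collar (a point): Centre of the pot's round aluminium collar, at its top, 60 mm above the bench (collar 140 mm across, opening 118 mm). Two entry gaps about 44 degrees wide at its +x and -x sides (green dots) let the cover's lugs in; lock notches at its +y and -y sides (red dots). Inside, a sprung, slippery black ring pushes the cover up.
- cover: White domed bayonet cover with black handle: rim 112 mm across outside, 102 mm inside, 80 mm high in all, 0.13 to 0.20 kg. Origin: centre of its lower rim; z up, x along handle and lugs. Locked (start): rim 18 mm above the pot's floor, handle along the pot's y (either way round). Free to lift: handle along the pot's x. Set in but not locked it rests 21 mm above the pot's floor.
- cover_handle (a point): Point in the cover's handle bar, 72 mm above its rim. The bar is 64 mm long (cover x), 14 mm thick (cover y), from 50 to 80 mm above the rim; the dome's top is 51 mm above the rim.
- cover_lug (a point): One of two lugs at the rim (29 mm wide, 5 mm thick, reaching 63.5 mm from the axis). It turns only while the rim is held 13.5 mm or less above the pot's floor (pressed 4.5 mm from locked, about 10 N; bottom at 11 mm, about 14 N). Freeing: 90 degrees anticlockwise to a stop. Locking: 90 degrees clockwise to a stop, then it springs up. Play: 3 mm sideways, 7 degrees at the gaps.
- vial_a: Glass sample vial with a blue screw cap, one of two to four (None if absent), 50 mm tall, body 22 mm and cap 23.6 mm across (cap from 39 mm up), 0.03 kg. Origin: centre of its foot; z up. Starts in one of the pot's cups.
- vial_b: Glass sample vial with a white screw cap, one of two to four (None if absent), 50 mm tall, body 22 mm and cap 23.6 mm across (cap from 39 mm up), 0.03 kg. Origin: centre of its foot; z up. Starts in one of the pot's cups.
- vial_c: Glass sample vial with a green screw cap, one of two to four (None if absent), 50 mm tall, body 22 mm and cap 23.6 mm across (cap from 39 mm up), 0.03 kg. Origin: centre of its foot; z up. Starts in one of the pot's cups.
- vial_d: Glass sample vial with a blue screw cap, one of two to four (None if absent), 50 mm tall, body 22 mm and cap 23.6 mm across (cap from 39 mm up), 0.03 kg. Origin: centre of its foot; z up. Starts in one of the pot's cups.
- tray: Loose square steel tray 116 x 116 mm, 18 mm high, 4 mm walls and floor, 0.45 kg. Origin: centre of its underside; x and y square to its sides. Room for four vials 48 mm apart.
- microscope: Fixed microscope to the left of the stand, never to be touched: 166 mm wide (y), 350 mm tall; its eyepieces reach 135 mm in front (-x) of the origin at 260 to 350 mm height, its base 80 mm. Origin: centre of its underside.
- desk_lamp: Fixed black desk lamp behind the tray's area, tall; keep clear. Origin: at the centre of its round foot on the bench.
- tally_counter: Hand tally counter, white, 29x42x45 mm; bystander, origin at the centre of its underside.
- eraser: Blue and white eraser, 19x42x12 mm; bystander, origin at the centre of its underside.
- forceps: Steel forceps lying flat, 132 mm long; bystander, origin at the centre of its underside.
- cover_slips: Small blue and white box, 31x31x14 mm; bystander, origin at the centre of its underside.
- oil_bottle: Small bottle with red cap and yellow label, 26 mm across, 50 mm tall; bystander, origin at the centre of its underside.
- timer: White bench timer, 64x64x20 mm; bystander, origin at the centre of its underside.

How it is judged:
By the outcome, as a careful person would: the job done as asked, in the order asked, and still so for the second after the job is handed in, with the robot touching nothing.
Of vial_a, vial_b, vial_c, vial_d only 2 to 4 are there at a start; the rules pass over those that are not, and their reading is None.
At some moment in a run one of cover may be knocked a few centimetres aside while the robot is not near it.
It also fails if it takes over 210 s, if anything falls off the work surface, if the arm or the gripper's body presses on something with over 40 N, if the wrist force passes 120 N, or if a joint passes its speed limit or range.

## Working session

There is one attempt and no reset: what is moved stays moved. The work goes in short steps, Python scripts to look and compute and a tool call to move; the robot and the scene stay as the last step left them, time stands still between calls to the robot, and variables do not carry over. Pictures are saved under pics/ and viewed, and the job is handed in when it is done.

Besides the shell and the picture viewer there is one more tool, called after "Request:" as a command line: name --pt "numbers of a row" for each row, then --argument value for the rest. send_rows: Moves the arm, as the interface text tells. Its arguments: {"type":"object","properties":{"plan":{"type":"array","items":{"type":"array","items":{"type":"number"}}},"force":{"type":"number"}},"required":["plan"]}

```bash
ls; mkdir -p pics; python3 - <<'E'
from bench import r
import cv2
o=r.get_obs()
for k,v in o.items(): print(k,v)
print(r.tip_extent)
for c in ["scene","top","wrist"]:
    f=r.grab_frame(c); cv2.imwrite(f"pics/{c}0.png",f["image"][:,:,::-1]); print(c,f["camera_matrix"],f["D"],f["cam_to_world"])
E
```

```text
pics
clock 0.0
joints [-1.2341121   0.47779498  0.0223398   1.55644193 -0.01150347  1.10931345
 -0.08311358]
qvel [-0.00287156 -0.00142154 -0.00113093  0.00029909 -0.00156861  0.00053229
 -0.0008437 ]
tau [-2.31054255e-04 -5.96462059e+01  1.60763819e+00 -2.81191528e+01
  1.24164834e-02  9.31455928e-03 -1.01692713e-06]
tcp_pos [0.29019472 0.60880835 0.24433316]
orientation [-1.38849744 -0.87457934  0.87699494]
contact_force [-0.87309205  0.42875625 -0.91332075]
moment [-0.02871149  0.00058038 -0.05132176]
grip_width 0.08546974558775146
0.014
scene [[405.83074887   0.         249.1744172 ]
 [  0.         405.83074887 191.0064204 ]
 [  0.           0.           1.        ]] [0.02836184 0.         0.         0.         0.        ] [[ 0.50579985 -0.48886988  0.71075506 -0.2600271 ]
 [-0.86240846 -0.26702885  0.43005492 -0.52278298]
 [-0.02044879 -0.83048289 -0.55666867  0.7563951 ]
 [ 0.          0.          0.          1.        ]]
top [[398.93303164   0.         258.936299  ]
 [  0.         398.93303164 191.04195555]
 [  0.           0.           1.        ]] [-0.04571772  0.          0.          0.          0.        ] [[ 1.73125001e-02 -9.90101573e-01  1.39280841e-01  3.58191437e-01]
 [-9.99845532e-01 -1.75659806e-02 -5.90742462e-04 -5.89310616e-02]
 [ 3.03149959e-03 -1.39249099e-01 -9.90252745e-01  1.55916884e+00]
 [ 0.00000000e+00  0.00000000e+00  0.00000000e+00  1.00000000e+00]]
wrist [[325.45512391   0.         255.25188622]
 [  0.         325.45512391 187.39387161]
 [  0.           0.           1.        ]] [0.02953144 0.         0.         0.         0.        ] [[ 4.29962109e-01  8.61360347e-01  2.70538237e-01  2.20615178e-01]
 [ 9.02846561e-01 -4.09932622e-01 -1.29704795e-01  6.42125569e-01]
 [-8.20118639e-04  3.00022664e-01 -9.53931721e-01  3.72285785e-01]
 [ 0.00000000e+00  0.00000000e+00  0.00000000e+00  1.00000000e+00]]
```

View pics/scene0.png

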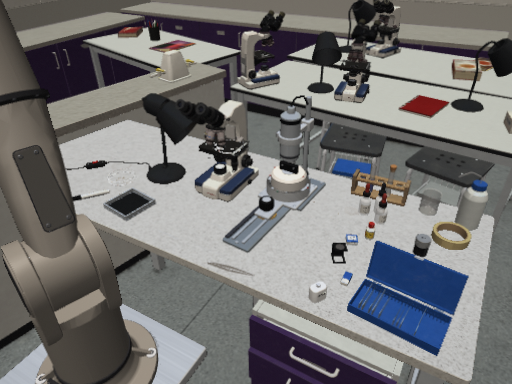

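View pics/top0.png

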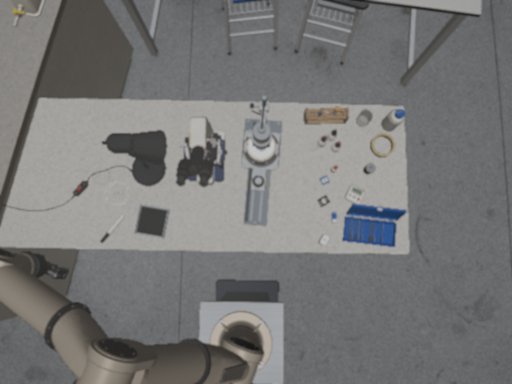

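```bash
python3 - <<'E'
from bench import r
import numpy as np
from scipy.spatial.transform import Rotation as R
o=r.get_obs(); print(R.from_rotvec(o["orientation"]).as_matrix().round(3))
for c in ["top","scene"]:
  for t in ["stand","carriage","feed_knob","knob_grip","pot","collar","cover","cover_handle","cover_lug","vial_a","tray","microscope","desk_lamp","tally_counter","eraser","forceps","cover_slips","oil_bottle","timer"]:
    try:
        d=r.recognise(c,t); print(c,t,[(np.round(x["rect"]).astype(int).tolist(),round(x["p"],2)) for x in d[:3]])
    except Exception as e: print(c,t,e)
E
```

```text
[[ 0.43  -0.001 -0.903]
 [ 0.903 -0.001  0.43 ]
 [-0.001 -1.    -0.   ]]
top stand [([243, 94, 281, 226], 0.91)]
top carriage [([241, 132, 278, 190], 0.66)]
top feed_knob [([253, 176, 266, 188], 0.41)]
top knob_grip [([250, 174, 269, 188], 0.56), ([130, 204, 172, 240], 0.54)]
top pot [([245, 128, 282, 192], 0.83)]
top collar [([239, 130, 281, 193], 0.84)]
top cover [([246, 141, 276, 165], 0.75)]
top cover_handle [([245, 136, 277, 164], 0.56)]
top cover_lug [([244, 138, 278, 166], 0.98)]
top vial_a []
top tray [([134, 204, 169, 236], 0.58)]
top microscope []
top desk_lamp []
top tally_counter [([318, 236, 328, 242], 0.66)]
top eraser []
top forceps [([328, 214, 336, 225], 0.54)]
top cover_slips [([318, 178, 329, 182], 0.59), ([248, 139, 277, 163], 0.24)]
top oil_bottle []
top timer [([346, 190, 363, 203], 0.84)]
scene stand [([224, 95, 326, 252], 0.81)]
scene carriage [([257, 180, 319, 216], 0.68)]
scene feed_knob [([262, 198, 277, 221], 0.48), ([104, 188, 156, 221], 0.38)]
scene knob_grip [([258, 196, 276, 215], 0.63)]
scene pot [([258, 177, 318, 220], 0.64)]
scene collar [([255, 178, 319, 221], 0.93), ([210, 261, 254, 275], 0.42)]
scene cover [([226, 97, 326, 251], 0.66), ([270, 162, 308, 195], 0.6)]
scene cover_handle [([271, 160, 306, 194], 0.57), ([259, 177, 319, 219], 0.24)]
scene cover_lug [([269, 161, 306, 195], 0.91)]
scene vial_a [([274, 158, 306, 194], 0.42)]
scene tray [([102, 188, 156, 222], 0.75)]
scene microscope [([272, 164, 304, 192], 0.64)]
scene desk_lamp []
scene tally_counter [([306, 281, 326, 303], 0.66)]
scene eraser [([343, 273, 353, 285], 0.54), ([270, 161, 308, 195], 0.46)]
scene forceps [([210, 262, 251, 277], 0.69)]
scene cover_slips [([345, 235, 357, 247], 0.64)]
scene oil_bottle [([366, 222, 375, 240], 0.55)]
scene timer []
```

```bash
cat > h.py <<'E'
from bench import r
import numpy as np, cv2
from scipy.spatial.transform import Rotation as R
def ray(f,px):
    p=cv2.undistortPoints(np.array([[px]],float),f["camera_matrix"],f["D"])[0,0]
    T=f["cam_to_world"]; return T[:3,3],T[:3,:3]@np.array([p[0],p[1],1.])
def on(f,px,z):
    c,d=ray(f,px); return c+d*(z-c[2])/d[2]
def proj(f,P):
    T=np.linalg.inv(f["cam_to_world"]); P=np.atleast_2d(np.array(P,float))
    return cv2.projectPoints(P,cv2.Rodrigues(T[:3,:3])[0],T[:3,3],f["camera_matrix"],f["D"])[0][:,0]
def crop(f,box,s,name,pts=()):
    im=f["image"][:,:,::-1].copy(); x0,y0,x1,y1=box
    c=cv2.resize(im[y0:y1,x0:x1],None,fx=s,fy=s,interpolation=cv2.INTER_CUBIC)
    for p in pts:
        q=((np.array(p)+.5-[x0,y0])*s-.5); cv2.circle(c,tuple(int(v) for v in q),3,(0,0,255),1)
    cv2.imwrite("pics/"+name,c)
def st():
    o=r.get_obs(); M=R.from_rotvec(o["orientation"]).as_matrix()
    print("t",round(o["clock"],2),"tcp",o["tcp_pos"].round(4),"x",M[:,0].round(3),"y",M[:,1].round(3),"F",np.round(o["contact_force"],1),"M",np.round(o["moment"],2),"w",round(o["grip_width"],4),"q",np.round(o["joints"],2))
    return o,M
E
python3 - <<'E'
from h import *
f=r.grab_frame("top"); crop(f,(225,85,300,235),4,"t1.png")
f=r.grab_frame("scene"); crop(f,(200,80,340,260),4,"s1.png"); crop(f,(90,170,270,290),4,"s2.png")
E
```

```text
(no output)
```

View pics/t1.png

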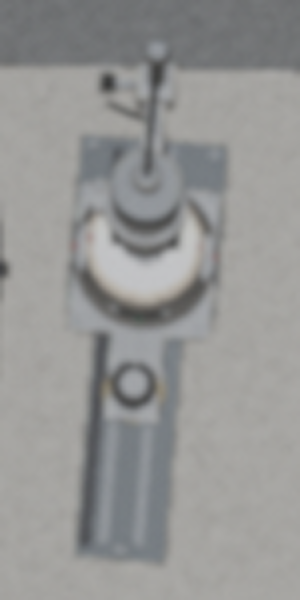

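View pics/s1.png

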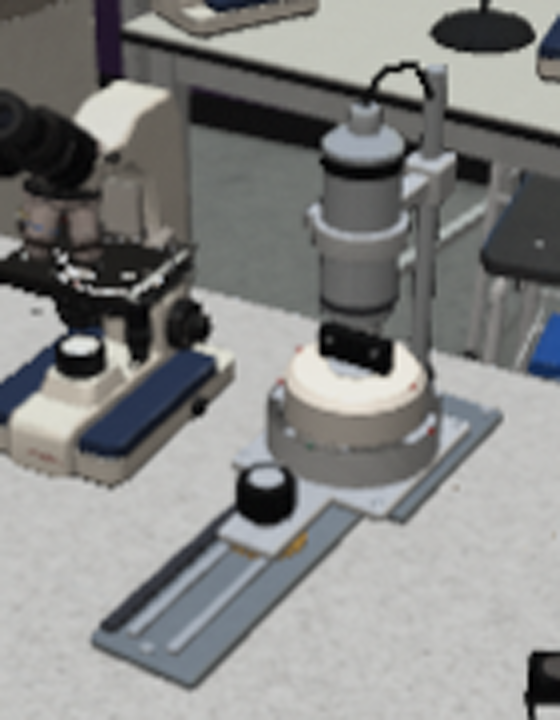

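View pics/s2.png

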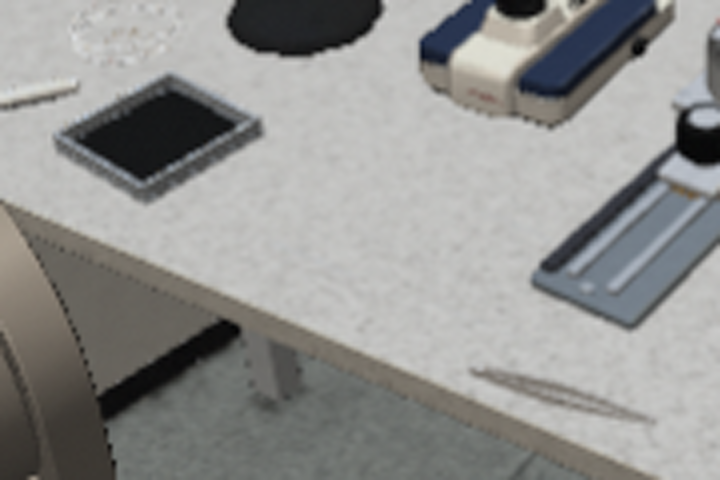

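```bash
python3 - <<'E'
from h import *
t=r.grab_frame("top"); s=r.grab_frame("scene")
T=lambda u,v:(225+(u+.5)/4-.5,85+(v+.5)/4-.5)
S=lambda u,v:(200+(u+.5)/4-.5,80+(v+.5)/4-.5)
S2=lambda u,v:(90+(u+.5)/4-.5,170+(v+.5)/4-.5)
print("top knob",on(t,T(133,385),.067))
for p in [(78,557),(165,562),(82,137),(228,145)]: print("top plate",on(t,T(*p),.008))
print("sc knob",on(s,S(266,482),.067))
for p in [(95,638),(192,685),(500,410)]: print("sc plate",on(s,S(*p),.008))
# tray, rim z=.018
for p in [(53,140),(150,190),(262,122),(172,75)]: print("tray sc",on(s,S2(*p),.018))
for n in [(138,206),(170,208),(166,237),(134,235)]: print("tray top",on(t,n,.018))
print("forceps",on(s,S2(472,371),0),on(s,S2(655,421),0))
for p in [(425,60),(550,125),(670,20)]: print("mic",on(s,S2(*p),.0))
E
```

```text
top knob [ 0.60691144 -0.05512475  0.067     ]
top plate [ 0.44663226 -0.00458698  0.008     ]
top plate [ 0.44326929 -0.08909769  0.008     ]
top plate [0.86939654 0.0009555  0.008     ]
top plate [ 0.86373871 -0.14640607  0.008     ]
sc knob [ 0.60251736 -0.05850085  0.067     ]
sc plate [ 0.45047199 -0.00399407  0.008     ]
sc plate [ 0.4417713  -0.08855879  0.008     ]
sc plate [ 0.86521728 -0.1422912   0.008     ]
tray sc [0.39603464 0.41238392 0.018     ]
tray sc [0.38521919 0.2984513  0.018     ]
tray sc [0.49413266 0.28426502 0.018     ]
tray sc [0.51026079 0.39626165 0.018     ]
tray top [0.50779741 0.40996877 0.018     ]
tray top [0.5023183  0.28442466 0.018     ]
tray top [0.39005004 0.29463376 0.018     ]
tray top [0.39520332 0.41904358 0.018     ]
forceps [ 0.35890831 -0.01379772  0.        ] [ 3.78777904e-01 -1.42640637e-01 -1.11022302e-16]
mic [0.65173582 0.24273917 0.        ]
mic [0.62201512 0.09522506 0.        ]
mic [0.80965718 0.08970088 0.        ]
```

```bash
cat >> h.py <<'E'
def plan(wps, grip, pos=None, yaw=None, step=0.05, dstep=10.0):
    """wps: list of (x,y,z,yawdeg) ; prints rows. yaw = azimuth of tool x"""
    o=r.get_obs(); M=R.from_rotvec(o["orientation"]).as_matrix()
    p=np.array(o["tcp_pos"]) if pos is None else np.array(pos,float)
    y=np.degrees(np.arctan2(M[1,0],M[0,0])) if yaw is None else yaw
    rows=[]
    for w in wps:
        tp=np.array(w[:3],float); ty=w[3]
        d=tp-p; n=max(1,int(np.ceil(max(np.linalg.norm(d)/step,abs(ty-y)/dstep)-1e-6)))
        for i in range(1,n+1):
            q=tp-d*(1-i/n); yy_t=y0=None
            tgt_y=ty-(ty-y)*(n-i)/(n-i+1)
            dd=q-p; a=np.radians(y); c,s=np.cos(a),np.sin(a)
            row=[round(100*(c*dd[0]+s*dd[1]),1 if 0 else 2),round(-100*dd[2],2),round(100*(s*dd[0]-c*dd[1]),2),round(-(tgt_y-y),1),grip]
            p=p+np.array([c*row[0]+s*row[2],s*row[0]-c*row[2],-row[1]])/100; y=y-row[3]; rows.append(row)
    for k in range(0,len(rows),12): print(str(rows[k:k+12]).replace(" ",""))
    print("end",p.round(4),round(y,2))
E
python3 - <<'E'
from h import *
# z = x cross y check: tool z for yaw a = (s,-c)? 
o,M=st(); print(M[:,2])
t=r.grab_frame("top")
for p in [(180,185),(213,150),(195,150)]: print(on(t,p,.3))
E
```

```text
t 2.25 tcp [0.2904 0.6093 0.2453] x [ 0.43   0.903 -0.   ] y [-0. -0. -1.] F [-0.1  0.2  0.2] M [-0.02  0.01 -0.  ] w 0.0849 q [-1.23  0.48  0.02  1.56 -0.01  1.11 -0.08]
[-9.02673117e-01  4.30326903e-01  2.95560908e-05]
[0.55032749 0.19306026 0.3       ]
[0.66678281 0.0912962  0.3       ]
[0.66580676 0.14963869 0.3       ]
```

```bash
python3 - <<'E'
s=open('h.py').read()
s=s.replace("round(100*(s*dd[0]-c*dd[1]),2)","round(100*(-s*dd[0]+c*dd[1]),2)").replace("c*row[0]+s*row[2],s*row[0]-c*row[2]","c*row[0]-s*row[2],s*row[0]+c*row[2]")
open('h.py','w').write(s)
E
python3 - <<'E'
from h import *
plan([(.40,.28,.26,80),(.47,-.05,.26,115)],1.0)
E
```

```text
[[np.float64(-3.57),np.float64(-0.21),np.float64(-3.44),np.float64(-2.2),1.0],[np.float64(-3.71),np.float64(-0.21),np.float64(-3.29),np.float64(-2.2),1.0],[np.float64(-3.82),np.float64(-0.21),np.float64(-3.16),np.float64(-2.2),1.0],[np.float64(-3.95),np.float64(-0.21),np.float64(-3.0),np.float64(-2.2),1.0],[np.float64(-4.06),np.float64(-0.21),np.float64(-2.85),np.float64(-2.2),1.0],[np.float64(-4.16),np.float64(-0.21),np.float64(-2.69),np.float64(-2.2),1.0],[np.float64(-4.27),np.float64(-0.21),np.float64(-2.53),np.float64(-2.3),1.0],[np.float64(-4.47),np.float64(0.0),np.float64(-1.8),np.float64(-5.0),1.0],[np.float64(-4.61),np.float64(0.0),np.float64(-1.41),np.float64(-5.0),1.0],[np.float64(-4.71),np.float64(0.0),np.float64(-1.0),np.float64(-5.0),1.0],[np.float64(-4.79),np.float64(0.0),np.float64(-0.58),np.float64(-5.0),1.0],[np.float64(-4.81),np.float64(0.0),np.float64(-0.17),np.float64(-5.0),1.0]]
[[np.float64(-4.81),np.float64(0.0),np.float64(0.25),np.float64(-5.0),1.0],[np.float64(-4.77),np.float64(0.0),np.float64(0.68),np.float64(-5.0),1.0]]
end [ 0.47 -0.05  0.26] 115.02
```

Request:
send_rows --pt "-3.6 -0.2 -3.4 -2.2 1" --pt "-3.7 -0.2 -3.3 -2.2 1" --pt "-3.8 -0.2 -3.2 -2.2 1" --pt "-4.0 -0.2 -3.0 -2.2 1" --pt "-4.1 -0.2 -2.9 -2.2 1" --pt "-4.2 -0.2 -2.7 -2.2 1" --pt "-4.3 -0.2 -2.5 -2.3 1" --pt "-4.5 0 -1.8 -5 1" --pt "-4.6 0 -1.4 -5 1" --pt "-4.7 0 -1.0 -5 1" --pt "-4.8 0 -0.6 -5 1" --pt "-4.8 0 -0.2 -5 1"

```text
clock: 3.8
tcp_pos: [0.4505, 0.041, 0.2597]
orientation: [-1.073, -1.403, 1.401]
contact_force: [1.9, 0.3, 0.1]
grip_width: 0.0854
```

Request:
send_rows --pt "-4.8 0 0.3 -5 1" --pt "-4.8 0 0.7 -5 1" --pt "0 0 0 0 1" --pt "0 0 0 0 1"

```text
clock: 4.3
tcp_pos: [0.4696, -0.0515, 0.2593]
orientation: [-0.97, -1.523, 1.522]
contact_force: [-0.1, -0.1, -0.3]
grip_width: 0.0854
```

```bash
sed -i 's/rows.append(row)/rows.append([float(v) for v in row])/' h.py; python3 - <<'E'
from h import *
st(); f=r.grab_frame("wrist"); crop(f,(0,0,512,384),1.5,"w1.png")
E
```

```text
t 4.3 tcp [ 0.4696 -0.0515  0.2593] x [-0.422  0.906  0.   ] y [ 0.  0. -1.] F [-0.1 -0.1 -0.3] M [-0.02 -0.07 -0.04] w 0.0854 q [-0.34  0.12  0.35  2.03 -0.05  1.    2.04]
```

View pics/w1.png

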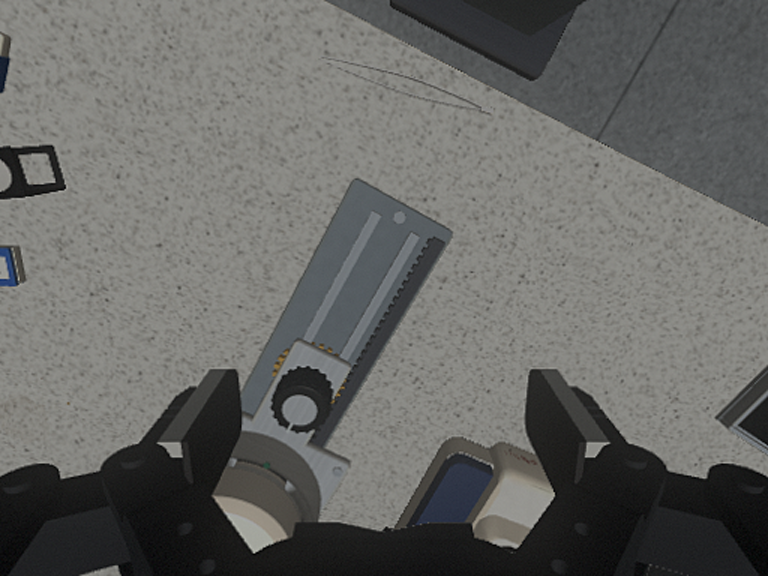

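```bash
python3 - <<'E'
from h import *
f=r.grab_frame("wrist")
W=lambda u,v:((u+.5)/1.5-.5,(v+.5)/1.5-.5)
print("knob",on(f,W(299,410),.067), "dot",on(f,W(266,466),.06))
a=on(f,W(357,180),.008);b=on(f,W(452,233),.008);c=on(f,W(243,412),.008)
print(a,b,c,np.linalg.norm(a-b)); 
d=c-a;print("yaw edge",np.degrees(np.arctan2(d[1],d[0])))
d=b-a;print("front",np.degrees(np.arctan2(-d[0],d[1])))
a=on(f,W(376,213),.01);c=on(f,W(312,335),.01);d=c-a;print("groove",np.degrees(np.arctan2(d[1],d[0])))
a=on(f,W(436,237),.02);c=on(f,W(338,425),.02);d=c-a;print("rack",np.degrees(np.arctan2(d[1],d[0])))
print([x for x in r.recognise("wrist","feed_knob")[:2]])
E
```

```text
knob [ 0.60880244 -0.05462301  0.067     ] dot [ 0.67108254 -0.05850499  0.06      ]
[ 0.44269096 -0.0849775   0.008     ] [ 4.48439253e-01 -2.77816298e-04  8.00000000e-03] [ 0.66998735 -0.09345055  0.008     ] 0.0848945155021836
yaw edge -2.1348570214856673
front -3.882524243663979
groove -2.692840935242748
rack -0.526524431706407
[{'rect': [144.9, 311.5, 199.6, 369.3], 'p': 0.16}]
```

```bash
python3 - <<'E'
from h import *
plan([(.606,-.0555,.20,115),(.606,-.0555,.049,115)],1.0)
E
```

```text
[[-2.08,1.98,-4.05,0.0,1.0],[-2.07,1.97,-4.05,0.1,1.0],[-2.07,1.98,-4.05,0.0,1.0],[-0.0,3.77,-0.0,0.0,1.0],[-0.0,3.78,-0.0,0.0,1.0],[-0.0,3.77,-0.0,0.0,1.0],[-0.0,3.78,-0.0,0.0,1.0]]
end [ 0.606  -0.0555  0.049 ] 115.03
```

Request:
send_rows --pt "-2.1 2 -4.05 0 1" --pt "-2.05 2 -4.05 0 1" --pt "-2.05 1.9 -4.05 0 1" --pt "0 0 0 0 1" --pt "0 0 0 0 1" --force 40

```text
clock: 5.08
tcp_pos: [0.6053, -0.0561, 0.2001]
orientation: [-0.968, -1.523, 1.524]
contact_force: [-0.2, 0.4, 0.3]
grip_width: 0.0852
```

```bash
python3 - <<'E'
from h import *
st(); f=r.grab_frame("wrist"); crop(f,(0,0,512,384),1.5,"w2.png",proj(f,[[.606,-.0555,.067],[.606,-.0555,.049]]))
f=r.grab_frame("scene"); crop(f,(100,40,400,265),2.5,"s3.png")
E
```

```text
t 5.08 tcp [ 0.6053 -0.0561  0.2001] x [-0.424  0.906  0.001] y [-0.001  0.    -1.   ] F [-0.2  0.4  0.3] M [-0.01  0.03 -0.05] w 0.0852 q [-0.27  0.43  0.34  1.79 -0.17  0.96  2.15]
```

View pics/w2.png

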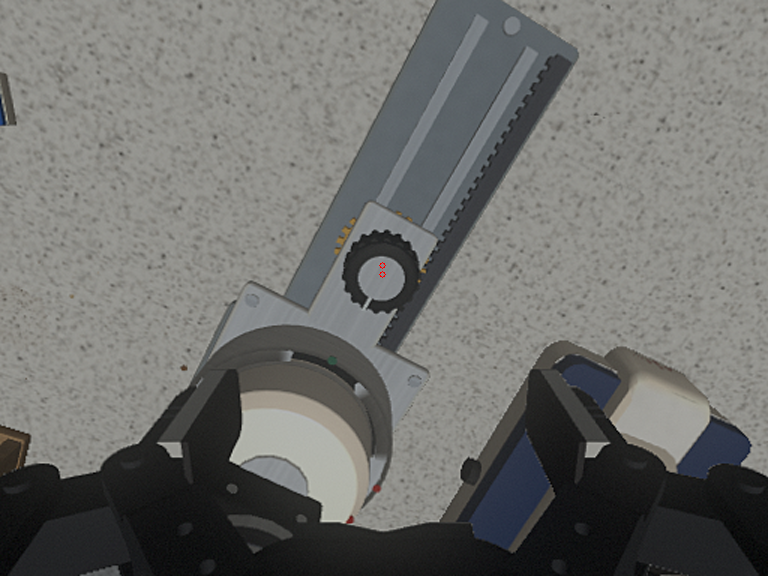

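View pics/s3.png

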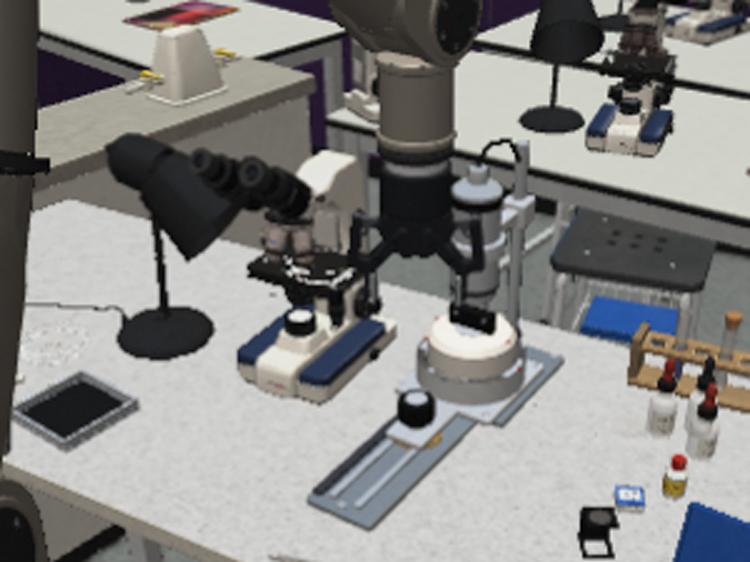

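```bash
python3 - <<'E'
from h import *
f=r.grab_frame("wrist")
W=lambda u,v:((u+.5)/1.5-.5,(v+.5)/1.5-.5)
print("knob",on(f,W(381,277),.067),"fluteoutline bottom z~.04",on(f,W(381,270),.055))
print("dot",on(f,W(332,360),.06))
def y(p,q,z):
    d=on(f,W(*p),z)-on(f,W(*q),z); print(np.degrees(np.arctan2(d[1],d[0])))
y((289,297),(435,3),.008); y((380,193),(481,18),.01);y((428,222),(532,52),.01);y((311,305),(366,202),.028);y((402,345),(436,237),.028);y((442,237),(556,58),.02)
print("tongue",on(f,W(366,202),.028),on(f,W(438,237),.028))
E
```

```text
knob [ 0.60824861 -0.05592766  0.067     ] fluteoutline bottom z~.04 [ 0.60772015 -0.05623212  0.055     ]
dot [ 0.67061409 -0.05976182  0.06      ]
-2.838085616370956
-5.341724903937748
-4.969989468611561
-3.5851936981574446
9.602652307785245
-5.3662821517255646
tongue [ 0.57936211 -0.07973183  0.028     ] [ 0.5801697  -0.02971921  0.028     ]
```

Request:
send_rows --pt "-0.1 3.8 -0.2 0 1" --pt "0 3.8 0 0 1" --pt "0 3.8 0 0 1" --pt "0 3.7 0 0 1" --pt "0 0 0 0 1" --pt "0 0 0 0 0.3" --pt "0 0 0 0 0.3" --pt "0 0 0 0 0.3" --pt "0 0 0 0 0.3" --pt "0 0 0 0 0.3" --force 40

```text
clock: 6.48
tcp_pos: [0.6089, -0.0559, 0.0514]
orientation: [-0.97, -1.525, 1.521]
contact_force: [-3.6, 2.4, 11.0]
grip_width: 0.0412
```

```bash
python3 - <<'E'
from h import *
st(); f=r.grab_frame("wrist"); crop(f,(0,0,512,384),1.5,"w3.png")
E
```

```text
t 6.47 tcp [ 0.6089 -0.0559  0.0514] x [-0.423  0.906  0.001] y [ 0.002  0.002 -1.   ] F [-3.6  2.4 11. ] M [ 0.53  0.74 -0.1 ] w 0.0412 q [-0.21  0.63  0.27  1.87 -0.26  0.68  2.22]
```

View pics/w3.png

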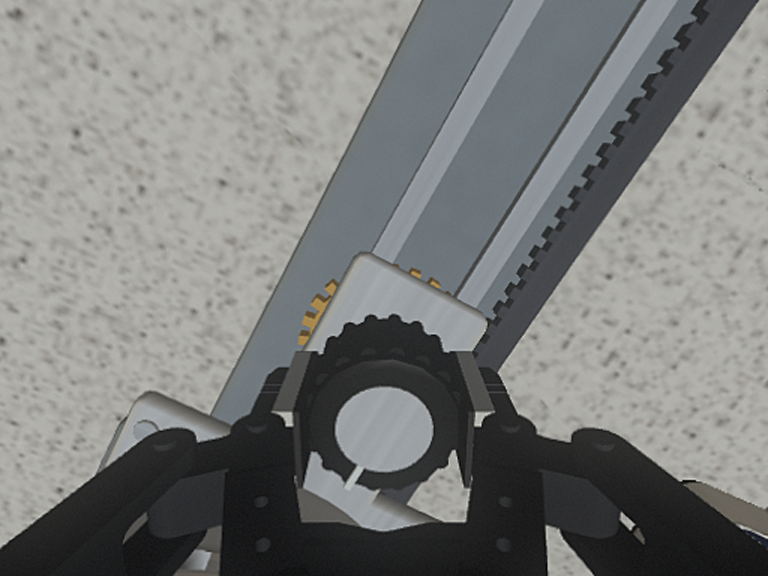

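```bash
cat >> h.py <<'E'
def knob(n,deg,yaw0,syaw,grip=0.3,corr=(0,0)):
    rows=[];y=yaw0;d=0.03*np.radians(deg)*100
    for i in range(n):
        a=np.radians(y-deg/2); u=np.radians(180+syaw); v=d*np.array([np.cos(u),np.sin(u)])+np.array(corr)*100/n
        # shift along axes before turn
        a=np.radians(y);c,s=np.cos(a),np.sin(a)
        rows.append([round(float(c*v[0]+s*v[1]),2),0,round(float(-s*v[0]+c*v[1]),2),deg,grip]); y-=deg
    print(str(rows).replace(" ","")); print(y)
E
python3 -c "
from h import *
knob(6,8,115,-3.8)"
```

```text
[[0.2,0,0.37,8,0.3],[0.15,0,0.39,8,0.3],[0.09,0,0.41,8,0.3],[0.04,0,0.42,8,0.3],[-0.02,0,0.42,8,0.3],[-0.08,0,0.41,8,0.3]]
67
```

Request:
send_rows --pt "0.2 0 0.37 8 0.3" --pt "0.15 0 0.39 8 0.3" --pt "0.09 0 0.41 8 0.3" --pt "0.04 0 0.42 8 0.3" --pt "-0.02 0 0.42 8 0.3" --pt "-0.08 0 0.41 8 0.3"

```text
clock: 7.28
tcp_pos: [0.5838, -0.0541, 0.0514]
orientation: [-1.373, -0.909, 0.904]
contact_force: [-3.2, 2.3, 11.0]
grip_width: 0.0408
```

```bash
python3 - <<'E'
from h import *
st(); f=r.grab_frame("wrist"); crop(f,(0,0,512,384),1.2,"w4.png")
knob(12,8,67,-3.8)
E
```

```text
t 7.28 tcp [ 0.5838 -0.0541  0.0514] x [0.393 0.92  0.003] y [ 0.002  0.002 -1.   ] F [-3.2  2.3 11. ] M [0.38 0.77 0.29] w 0.0408 q [-0.38  0.64  0.49  1.94 -0.47  0.68  1.57]
[[-0.14,0,0.4,8,0.3],[-0.19,0,0.37,8,0.3],[-0.24,0,0.34,8,0.3],[-0.29,0,0.31,8,0.3],[-0.33,0,0.26,8,0.3],[-0.36,0,0.21,8,0.3],[-0.39,0,0.16,8,0.3],[-0.4,0,0.11,8,0.3],[-0.42,0,0.05,8,0.3],[-0.42,0,-0.01,8,0.3],[-0.41,0,-0.07,8,0.3],[-0.4,0,-0.12,8,0.3]]
-29
```

View pics/w4.png

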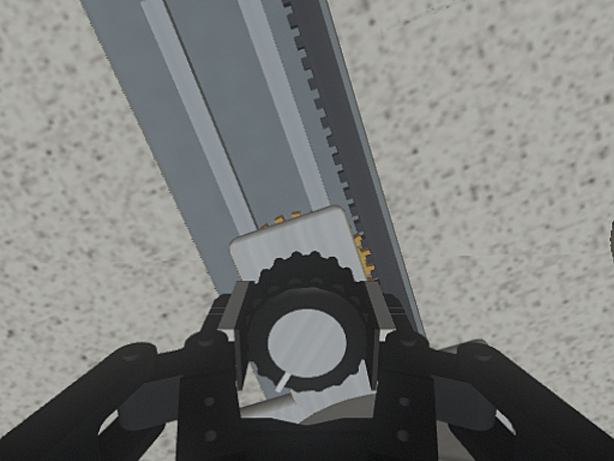

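Request:
send_rows --pt "-0.14 0 0.4 8 0.3" --pt "-0.19 0 0.37 8 0.3" --pt "-0.24 0 0.34 8 0.3" --pt "-0.29 0 0.31 8 0.3" --pt "-0.33 0 0.26 8 0.3" --pt "-0.36 0 0.21 8 0.3" --pt "-0.39 0 0.16 8 0.3" --pt "-0.4 0 0.11 8 0.3" --pt "-0.42 0 0.05 8 0.3" --pt "-0.42 0 -0.01 8 0.3" --pt "-0.41 0 -0.07 8 0.3" --pt "-0.4 0 -0.12 8 0.3"

```text
clock: 8.82
tcp_pos: [0.534, -0.0505, 0.0513]
orientation: [-1.53, 0.397, -0.399]
contact_force: [-4.0, 4.6, 14.9]
grip_width: 0.041
```

```bash
python3 - <<'E'
from h import *
st()
knob(12,8,-29,-3.8)
E
```

```text
t 8.82 tcp [ 0.534  -0.0505  0.0513] x [ 0.874 -0.487  0.   ] y [ 0.002  0.004 -1.   ] F [-4.   4.6 14.9] M [0.7 0.8 0.3] w 0.041 q [-0.69  0.75  0.92  2.07 -0.89  0.78  0.29]
[[-0.38,0,-0.18,8,0.3],[-0.35,0,-0.23,8,0.3],[-0.32,0,-0.28,8,0.3],[-0.27,0,-0.32,8,0.3],[-0.23,0,-0.35,8,0.3],[-0.18,0,-0.38,8,0.3],[-0.12,0,-0.4,8,0.3],[-0.06,0,-0.41,8,0.3],[-0.01,0,-0.42,8,0.3],[0.05,0,-0.42,8,0.3],[0.11,0,-0.4,8,0.3],[0.17,0,-0.39,8,0.3]]
-125
```

Request:
send_rows --pt "-0.38 0 -0.18 8 0.3" --pt "-0.35 0 -0.23 8 0.3" --pt "-0.32 0 -0.28 8 0.3" --pt "-0.27 0 -0.32 8 0.3" --pt "-0.23 0 -0.35 8 0.3"

```text
clock: 9.45
tcp_pos: [0.5132, -0.0493, 0.0513]
orientation: [-1.355, 0.936, -0.936]
contact_force: [-3.6, 4.8, 16.4]
grip_width: 0.041
```

```bash
python3 - <<'E'
from h import *
st()
E
```

```text
t 9.45 tcp [ 0.5132 -0.0493  0.0513] x [ 0.356 -0.934 -0.003] y [ 0.003  0.004 -1.   ] F [-3.6  4.8 16.4] M [0.64 0.78 0.3 ] w 0.041 q [-0.79  0.83  1.07  2.13 -1.03  0.86 -0.27]
```

Request:
send_rows --pt "-0.18 0 -0.38 8 0.3" --pt "-0.12 0 -0.4 8 0.3" --pt "-0.06 0 -0.41 8 0.3" --pt "-0.01 0 -0.42 8 0.3" --pt "0.05 0 -0.42 8 0.3"

```text
clock: 10.07
tcp_pos: [0.4923, -0.048, 0.0513]
orientation: [-1.028, 1.451, -1.449]
contact_force: [-2.3, 4.4, 17.3]
grip_width: 0.0408
```

Request:
send_rows --pt "0.11 0 -0.4 8 0.3" --pt "0.17 0 -0.39 8 0.3" --pt "0 0 0 0 0.3"

```text
clock: 10.45
tcp_pos: [0.4842, -0.0472, 0.0512]
orientation: [-0.851, 1.643, -1.64]
contact_force: [-2.8, 5.0, 17.6]
grip_width: 0.0408
```

```bash
python3 - <<'E'
from h import *
st();f=r.grab_frame("wrist"); crop(f,(0,0,512,384),1.2,"w5.png")
f=r.grab_frame("scene"); crop(f,(180,90,340,260),4,"s5.png")
E
```

```text
t 10.45 tcp [ 0.4842 -0.0472  0.0512] x [-0.573 -0.819 -0.005] y [ 0.003  0.004 -1.   ] F [-2.8  5.  17.6] M [ 1.21  0.61 -0.07] w 0.0408 q [-0.88  0.96  1.25  2.2  -1.19  1.   -1.08]
```

View pics/w5.png

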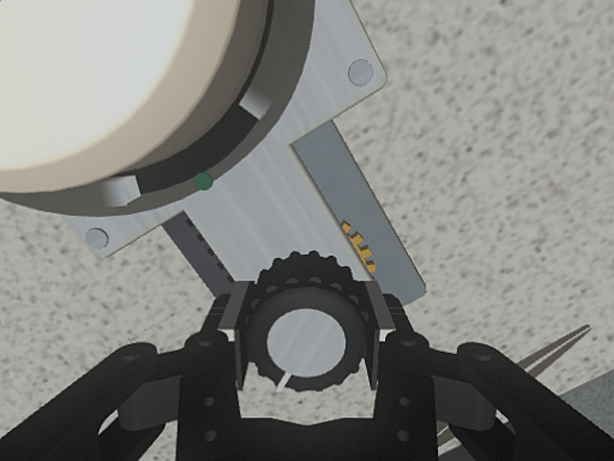

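View pics/s5.png

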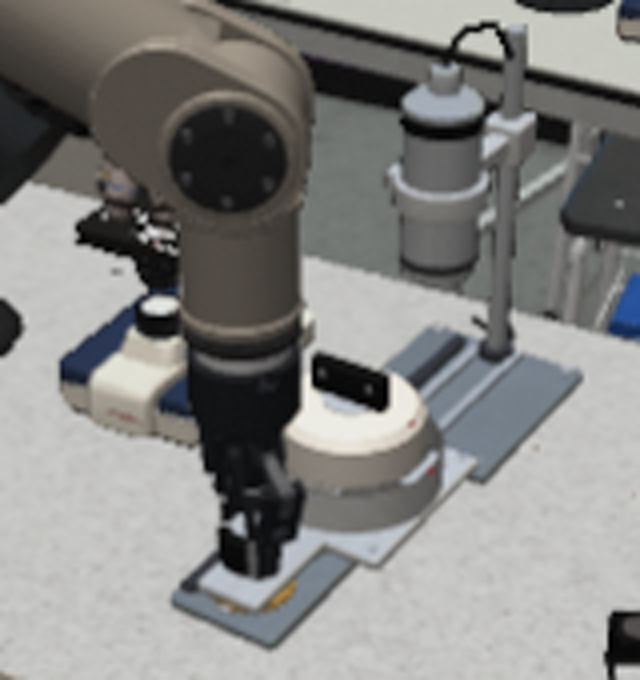

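Request:
send_rows --pt "0.1 0 -0.12 3 0.3" --pt "0.1 0 -0.12 3 0.3" --pt "0 0 0 0 0.3"

```text
clock: 10.92
tcp_pos: [0.4825, -0.0459, 0.0511]
orientation: [-0.776, 1.713, -1.706]
contact_force: [0.8, 8.3, 15.8]
grip_width: 0.0411
```

```bash
python3 - <<'E'
from h import *
st()
E
```

```text
t 10.93 tcp [ 0.4825 -0.0459  0.0511] x [-0.653 -0.757 -0.008] y [ 0.005  0.006 -1.   ] F [ 0.8  8.3 15.8] M [ 1.88 -0.21  0.12] w 0.0411 q [-0.89  0.98  1.26  2.2  -1.21  1.01 -1.17]
```

Request:
send_rows --pt "0 0 0 0 1" --pt "0 0 0 0 1" --pt "0 0 0 0 1" --pt "0 0 0 0 1" --pt "0 -5 0 0 1" --pt "0 -5 0 -10 1" --pt "0 -5 0 -10 1" --pt "0 -3 0 -10 1" --pt "0 0 0 -10 1"

```text
clock: 12.05
tcp_pos: [0.4806, -0.0493, 0.2313]
orientation: [-1.199, 1.215, -1.219]
contact_force: [0.3, 0.3, -1.2]
grip_width: 0.0855
```

```bash
python3 - <<'E'
from h import *
st()
plan([(.46,-.046,.26,-4)],1.0,yaw=-90.5)
E
```

```text
t 12.05 tcp [ 0.4806 -0.0493  0.2313] x [-0.012 -1.    -0.002] y [ 0.004  0.001 -1.   ] F [ 0.3  0.3 -1.2] M [-0.01  0.04  0.  ] w 0.0855 q [-1.07  0.51  1.41  2.07 -0.59  1.06 -0.96]
[[-0.03,-0.32,-0.23,-9.6,1.0],[-0.08,-0.32,-0.22,-9.6,1.0],[-0.1,-0.32,-0.2,-9.6,1.0],[-0.15,-0.31,-0.19,-9.6,1.0],[-0.16,-0.32,-0.16,-9.6,1.0],[-0.2,-0.32,-0.12,-9.6,1.0],[-0.21,-0.32,-0.1,-9.6,1.0],[-0.22,-0.32,-0.05,-9.7,1.0],[-0.23,-0.32,-0.02,-9.6,1.0]]
end [ 0.46  -0.046  0.26 ] -4.0
```

Request:
send_rows --pt "0 0 0 -9.6 1" --pt "0 0 0 -9.6 1" --pt "0 0 0 -9.6 1"

```text
clock: 12.42
tcp_pos: [0.4791, -0.049, 0.2292]
orientation: [-1.402, 0.841, -0.841]
contact_force: [0.4, -0.0, 0.6]
grip_width: 0.0855
```

```bash
python3 - <<'E'
from h import *
st()
E
```

```text
t 12.43 tcp [ 0.4791 -0.049   0.2292] x [ 0.471 -0.882 -0.   ] y [-0.  0. -1.] F [ 0.4 -0.   0.6] M [0.   0.02 0.01] w 0.0855 q [-1.03  0.4   1.28  2.07 -0.46  1.   -0.6 ]
```

Unwinding. Continue.

Request:
send_rows --pt "0 -0.3 0 -9.6 1" --pt "0 -0.3 0 -9.6 1" --pt "0 -0.3 0 -9.6 1" --pt "0 -0.3 0 -9.6 1" --pt "0 -0.3 0 -9.6 1" --pt "0 -0.3 0 -9.7 1" --pt "0 0 0 0 1"

```text
clock: 13.3
tcp_pos: [0.4793, -0.0491, 0.2474]
orientation: [-1.569, 0.063, -0.063]
contact_force: [0.1, -0.1, -0.3]
grip_width: 0.085
```

```bash
python3 - <<'E'
from h import *
st();f=r.grab_frame("wrist"); crop(f,(0,0,512,384),1.5,"w6.png")
f=r.grab_frame("scene"); crop(f,(180,90,340,260),4,"s6.png")
E
```

```text
t 13.3 tcp [ 0.4793 -0.0491  0.2474] x [ 0.997 -0.08   0.   ] y [ 0.     0.001 -1.   ] F [ 0.1 -0.1 -0.3] M [ 0.   -0.01  0.01] w 0.085 q [-0.9   0.23  1.03  2.05 -0.24  0.99  0.17]
```

View pics/w6.png

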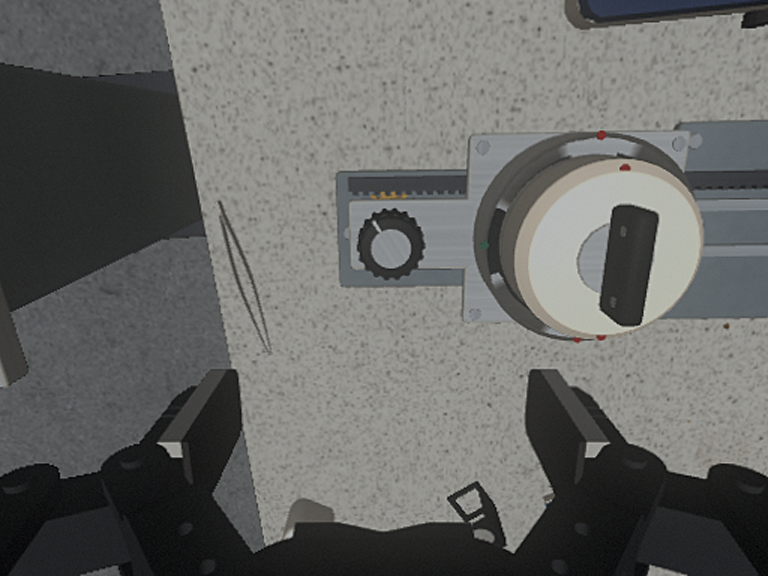

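View pics/s6.png

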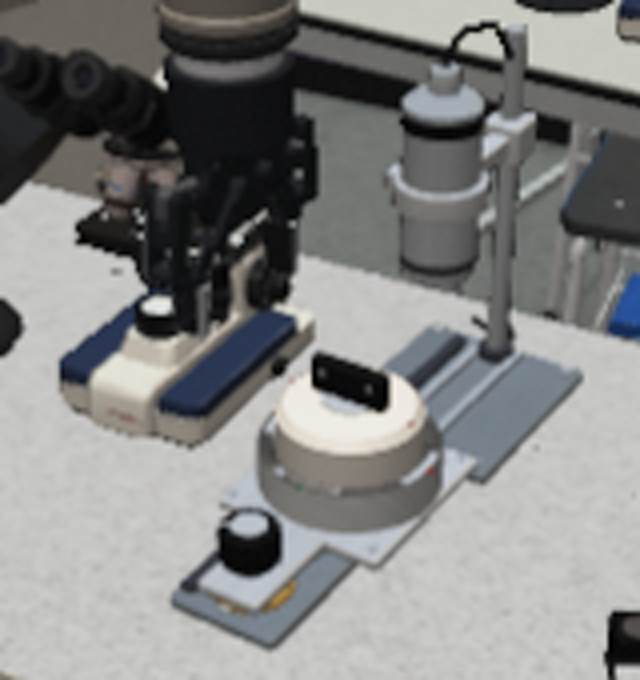

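```bash
cat >> h.py <<'E'
W=lambda u,v,s=1.5:((u+.5)/s-.5,(v+.5)/s-.5)
E
python3 - <<'E'
from h import *
f=r.grab_frame("wrist")
a=on(f,W(601,135),.06);b=on(f,W(577,340),.06);g=on(f,W(484,244),.06);k=on(f,W(391,248),.067)
print("mid red",(a+b)/2,np.linalg.norm(a-b)/2,"yaw",np.degrees(np.arctan2(-(b-a)[0]*-1,-(b-a)[1])))
print("green",g,"knob",k, np.degrees(np.arctan2((g-k)[1],(g-k)[0])))
print("handle",on(f,W(637,262),.128))
d=on(f,W(657,210),.128)-on(f,W(641,323),.128);print(np.degrees(np.arctan2(d[1],d[0])),np.linalg.norm(d))
for n in ["cover_handle","cover","collar"]: print(n,[ (x["rect"],x["p"]) for x in r.recognise("wrist",n)[:2]])
E
```

```text
mid red [ 0.61330779 -0.05641742  0.06      ] 0.06853205920680308 yaw -3.9342591179956687
green [ 0.54545973 -0.05058731  0.06      ] knob [ 0.48414944 -0.04654297  0.067     ] -3.774055381551
handle [ 0.61110274 -0.05000338  0.128     ]
86.89245769552134 0.061169204640307985
cover_handle [([333.9, 102.5, 468.7, 223.5], 0.64)]
cover [([332.5, 99.2, 472.4, 226.9], 0.65), ([235.4, 85.2, 461.4, 229.5], 0.44)]
collar [([233.7, 86.9, 462.6, 225.9], 0.57)]
```

```bash
python3 - <<'E'
from h import *
plan([(.613,-.0565,.19,-4)],1.0)
E
```

```text
[[4.46,1.9,0.1,-0.2,1.0],[4.46,1.9,0.08,-0.2,1.0],[4.47,1.91,0.07,-0.2,1.0]]
end [ 0.613  -0.0565  0.19  ] -3.96
```

Request:
send_rows --pt "4.45 1.9 0.1 -0.2 1" --pt "4.45 1.9 0.1 -0.2 1" --pt "4.45 1.9 0.1 -0.2 1" --pt "0 0 0 0 1" --pt "0 0 0 0 1"

```text
clock: 14.22
tcp_pos: [0.6122, -0.0563, 0.19]
orientation: [-1.571, 0.055, -0.053]
contact_force: [0.1, -0.0, 0.2]
grip_width: 0.0852
```

```bash
python3 - <<'E'
from h import *
st();f=r.grab_frame("wrist"); crop(f,(0,0,512,384),1.5,"w7.png",proj(f,[[.613,-.0565,.128]]))
E
```

```text
t 14.22 tcp [ 0.6122 -0.0563  0.19  ] x [ 0.998 -0.069 -0.001] y [-0.001 -0.001 -1.   ] F [ 0.1 -0.   0.2] M [-0.   -0.01 -0.  ] w 0.0852 q [-0.61  0.57  0.86  1.8  -0.5   1.01  0.37]
```

View pics/w7.png

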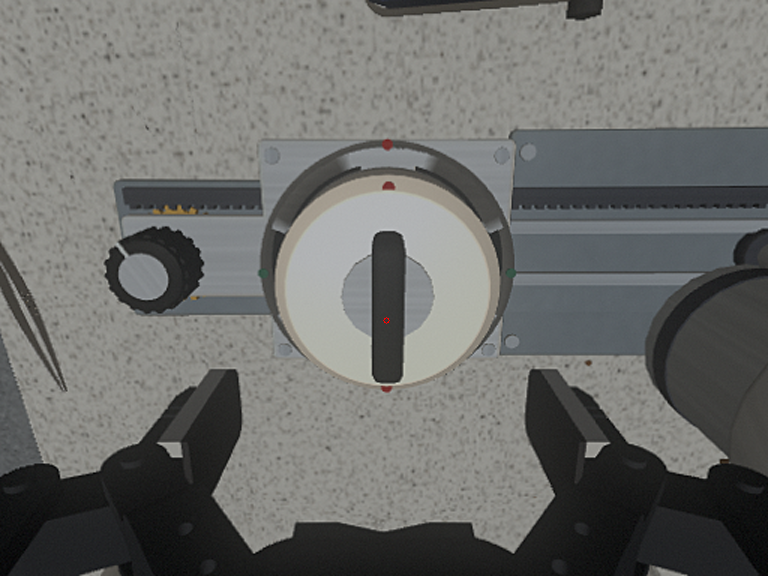

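```bash
python3 - <<'E'
from h import *
f=r.grab_frame("wrist")
P=[on(f,W(*p),.06) for p in [(264,272),(510,272),(388,144),(387,388)]]
print(np.round(P,4)); print((P[0]+P[1])/2,(P[2]+P[3])/2)
print("tops",on(f,W(389,240),.128),on(f,W(388,382),.128),on(f,W(389,232),.126))
c=np.array([.613,-.0565]);u=np.array([.0684,.9977])
for e in [0,.003,.006]:
  for zz in (.128,):
    q=c+u*e; print(e,[ (proj(f,[np.r_[q+u*s,zz]])[0]*1.5).round(0) for s in (-.032,.032)])
E
```

```text
[[ 0.5463 -0.0506  0.06  ]
 [ 0.6813 -0.0599  0.06  ]
 [ 0.6188  0.0124  0.06  ]
 [ 0.6091 -0.1269  0.06  ]]
[ 0.61382281 -0.05524746  0.06      ] [ 0.61393165 -0.05725968  0.06      ]
tops [ 0.61621316 -0.02220775  0.128     ] [ 0.61165887 -0.08529923  0.128     ] [ 0.61642178 -0.01939338  0.126     ]
0 [array([386., 388.]), array([387., 246.])]
0.003 [array([386., 382.]), array([387., 238.])]
0.006 [array([386., 376.]), array([387., 231.])]
```

Request:
send_rows --pt "0.15 2.5 0.16 0 1" --pt "0 2.5 0 0 1" --pt "0 2.4 0 0 1" --pt "0 0 0 0 1" --pt "0 0 0 0 0" --pt "0 0 0 0 0" --pt "0 0 0 0 0" --pt "0 0 0 0 0" --pt "0 0 0 0 0" --pt "0 0 0 0 0" --force 60

```text
clock: 15.58
tcp_pos: [0.6146, -0.0543, 0.1166]
orientation: [-1.57, 0.053, -0.054]
contact_force: [-1.4, 0.5, 4.1]
grip_width: 0.0133
```

```bash
python3 - <<'E'
from h import *
st();f=r.grab_frame("wrist"); crop(f,(0,0,512,384),1.5,"w8.png")
f=r.grab_frame("scene"); crop(f,(180,90,340,260),4,"s8.png")
E
```

```text
t 15.57 tcp [ 0.6146 -0.0543  0.1166] x [ 0.998 -0.068  0.   ] y [ 0.  0. -1.] F [-1.4  0.5  4.1] M [0.12 0.21 0.01] w 0.0133 q [-0.56  0.66  0.78  1.84 -0.59  0.88  0.43]
```

View pics/w8.png

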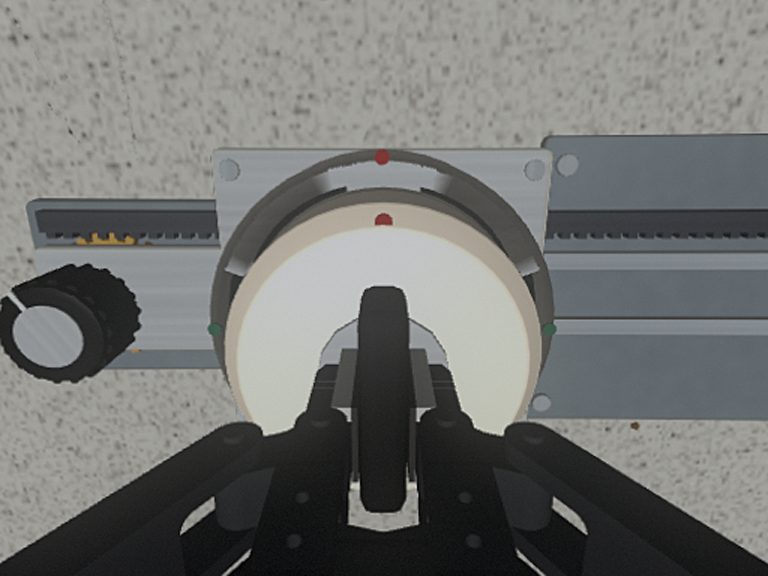

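View pics/s8.png

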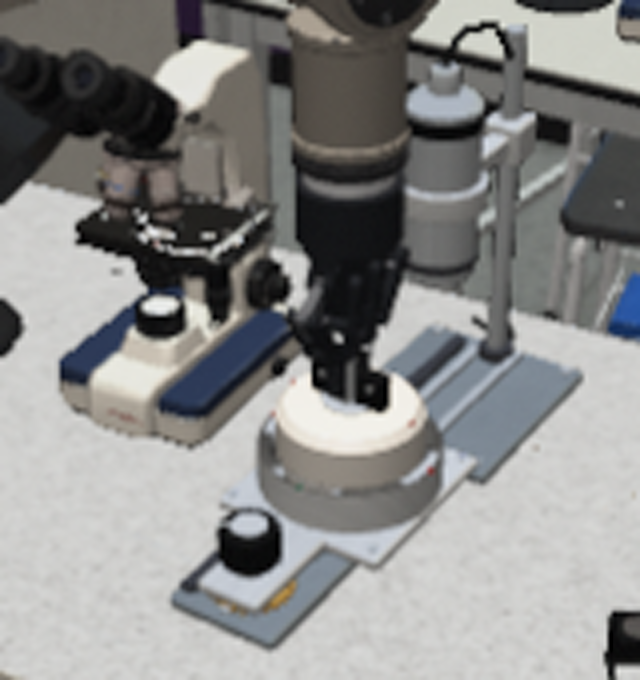

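Request:
send_rows --pt "0 0.3 0 0 0" --pt "0 0.3 0 0 0" --pt "0 0.3 0 0 0" --pt "0 0 0 0 0" --pt "0 0 0 0 0"

```text
clock: 16.3
tcp_pos: [0.6161, -0.0545, 0.1097]
orientation: [-1.569, 0.05, -0.056]
contact_force: [-2.8, 2.5, 20.6]
grip_width: 0.013
```

Request:
send_rows --pt "0 -0.1 0 -5 0" --pt "0 0 0 -8 0" --pt "0 0 0 -8 0" --pt "0 0 0 -8 0" --pt "0 0 0 -8 0" --pt "0 0 0 0 0"

```text
clock: 17.05
tcp_pos: [0.6163, -0.0551, 0.1101]
orientation: [-1.524, -0.457, 0.451]
contact_force: [-0.5, -0.5, 12.3]
grip_width: 0.013
```

```bash
python3 - <<'E'
from h import *
st();f=r.grab_frame("wrist"); crop(f,(0,0,512,384),1.5,"w9.png")
E
```

```text
t 17.05 tcp [ 0.6163 -0.0551  0.1101] x [0.837 0.547 0.003] y [ 0.004 -0.    -1.   ] F [-0.5 -0.5 12.3] M [-0.1   0.26  0.08] w 0.013 q [-0.44  0.61  0.6   1.84 -0.46  0.83  0.97]
```

View pics/w9.png

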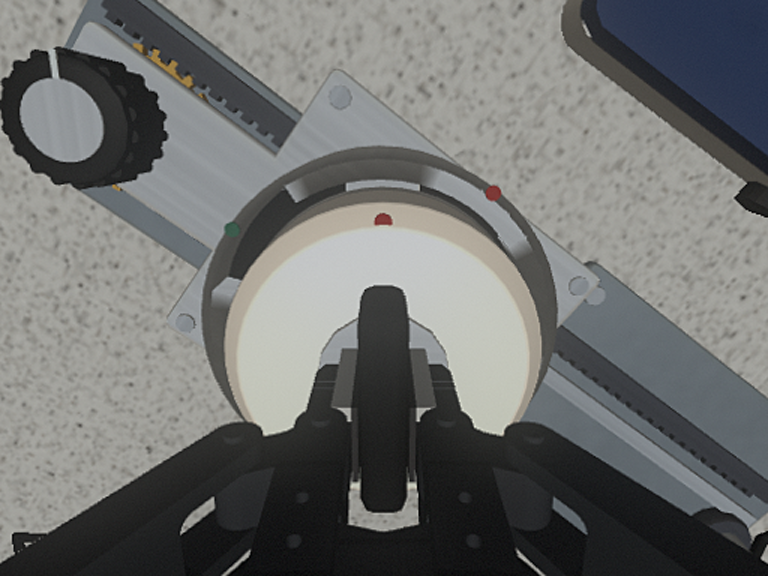

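Request:
send_rows --pt "0 0 0 -8.5 0" --pt "0 0 0 -8.5 0" --pt "0 0 0 -8.5 0" --pt "0 0 0 -8.5 0" --pt "0 0 0 -8.5 0" --pt "0 0 0 -8.5 0" --pt "0 0 0 0 0"

```text
clock: 17.98
tcp_pos: [0.6154, -0.0554, 0.1099]
orientation: [-1.257, -1.136, 1.133]
contact_force: [-2.3, -0.9, 12.9]
grip_width: 0.013
```

```bash
python3 - <<'E'
from h import *
st();f=r.grab_frame("wrist"); crop(f,(0,0,512,384),1.5,"w10.png")
E
```

```text
t 17.98 tcp [ 0.6154 -0.0554  0.1099] x [ 0.102  0.995 -0.   ] y [ 0.002 -0.    -1.   ] F [-2.3 -0.9 12.9] M [-0.17  0.63  0.31] w 0.013 q [-0.28  0.56  0.37  1.83 -0.27  0.8   1.69]
```

View pics/w10.png

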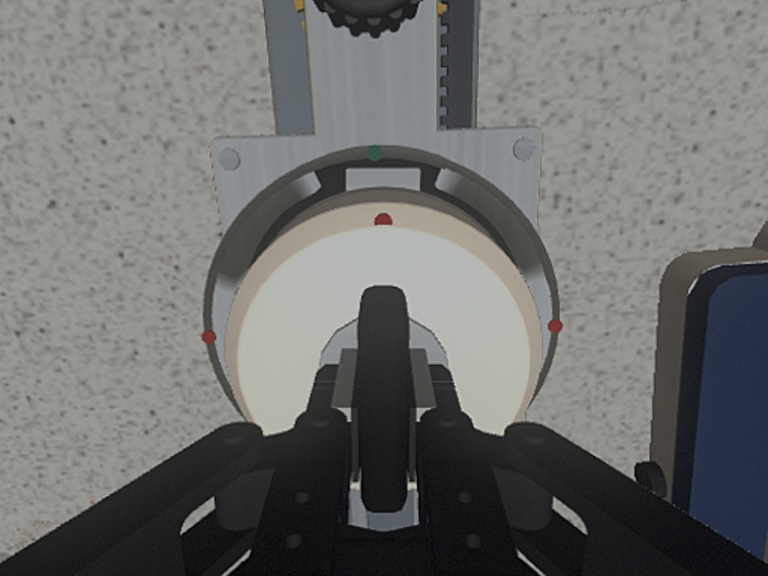

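Request:
send_rows --pt "0 0 0 -1.5 0" --pt "0 -0.4 0 0 0" --pt "0 -0.4 0 0 0" --pt "0 -0.4 0 0 0" --pt "0 -0.4 0 0 0" --pt "0 -0.4 0 0 0" --pt "0 -0.4 0 0 0" --pt "0 0 0 0 0"

```text
clock: 19.02
tcp_pos: [0.6145, -0.0542, 0.1325]
orientation: [-1.245, -1.153, 1.152]
contact_force: [0.2, 0.2, -1.8]
grip_width: 0.0129
```

```bash
python3 - <<'E'
from h import *
st();f=r.grab_frame("wrist"); crop(f,(0,0,512,384),1.2,"w11.png")
f=r.grab_frame("scene"); crop(f,(180,90,340,260),4,"s11.png")
E
```

```text
t 19.02 tcp [ 0.6145 -0.0542  0.1325] x [0.076 0.997 0.   ] y [ 0.  0. -1.] F [ 0.2  0.2 -1.8] M [0.06 0.   0.03] w 0.0129 q [-0.29  0.53  0.37  1.82 -0.25  0.84  1.7 ]
```

View pics/s11.png

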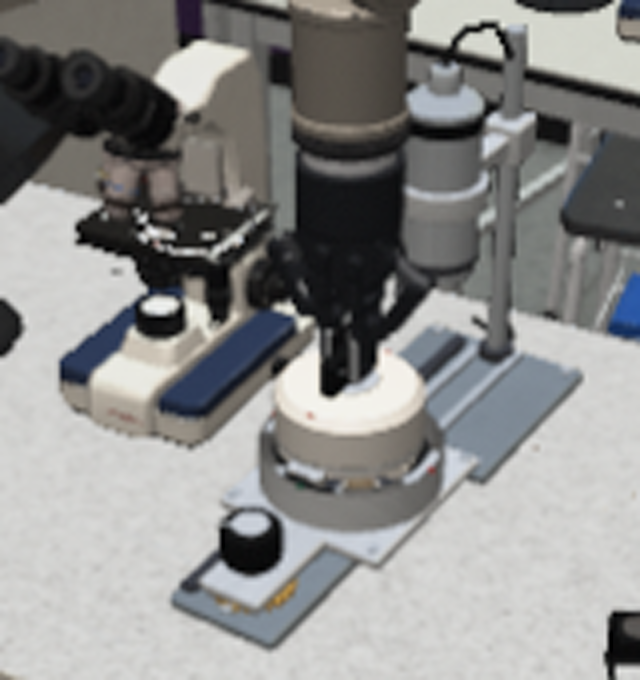

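```bash
python3 - <<'E'
from h import *
plan([(.613,-.054,.19,85.6),(.50,-.02,.20,85.6),(.46,.14,.19,85.6),(.46,.14,.071,85.6)],0.0)
E
```

```text
[[0.01,-2.89,0.07,0.0,0.0],[0.01,-2.89,0.07,0.0,0.0],[0.84,-0.33,3.84,0.0,0.0],[0.84,-0.34,3.84,0.0,0.0],[0.84,-0.33,3.84,0.0,0.0],[3.91,0.25,1.3,0.0,0.0],[3.91,0.25,1.31,0.0,0.0],[3.92,0.25,1.3,0.0,0.0],[3.91,0.25,1.3,0.0,0.0],[-0.0,3.97,0.0,0.0,0.0],[-0.0,3.96,0.0,0.0,0.0],[-0.0,3.97,0.0,0.0,0.0]]
end [0.46  0.14  0.071] 85.61
```

Request:
send_rows --pt "0 -2.9 0 0 0" --pt "0 -2.9 0 0 0" --pt "0.85 -0.3 3.85 0 0" --pt "0.85 -0.3 3.85 0 0" --pt "0.85 -0.3 3.85 0 0" --pt "3.9 0.2 1.3 0 0" --pt "3.9 0.2 1.3 0 0" --pt "3.9 0.2 1.3 0 0" --pt "3.9 0.2 1.3 0 0" --pt "0 0 0 0 0" --pt "0 0 0 0 0"

```text
clock: 20.5
tcp_pos: [0.4613, 0.139, 0.1912]
orientation: [-1.245, -1.152, 1.153]
contact_force: [-0.4, -0.3, -2.0]
grip_width: 0.013
```

```bash
python3 - <<'E'
from h import *
st();f=r.grab_frame("wrist"); crop(f,(0,0,512,384),1.2,"w12.png")
f=r.grab_frame("scene"); crop(f,(100,60,360,290),3,"s12.png")
E
```

```text
t 20.5 tcp [0.4613 0.139  0.1912] x [ 0.077  0.997 -0.   ] y [-0. -0. -1.] F [-0.4 -0.3 -2. ] M [-0.03  0.   -0.1 ] w 0.013 q [-0.71  0.23  0.33  2.08 -0.1   0.85  1.17]
```

View pics/w12.png

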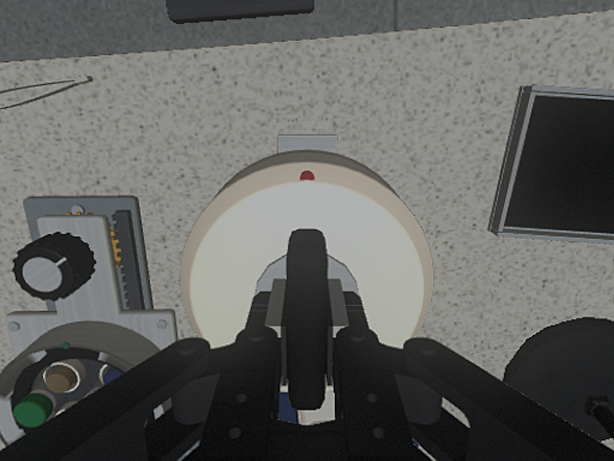

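View pics/s12.png

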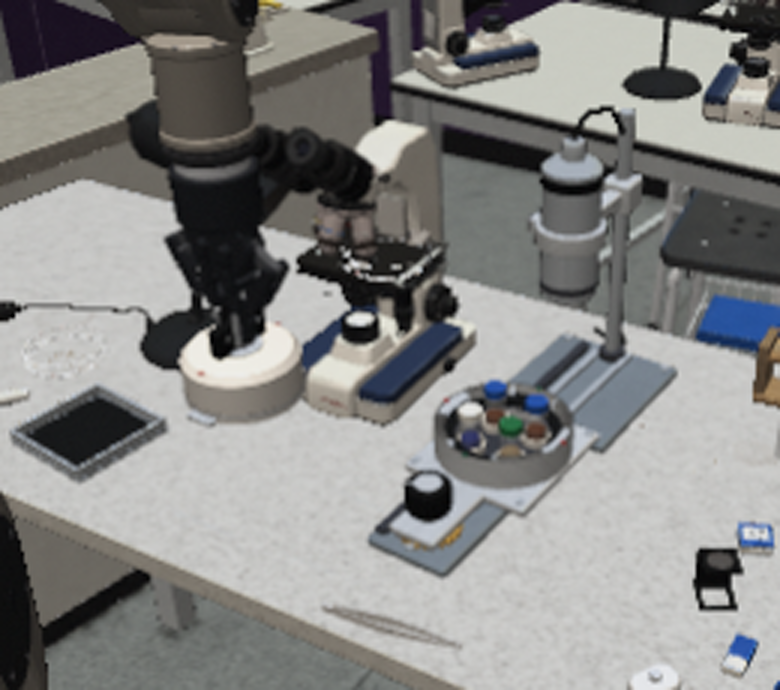

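Request:
send_rows --pt "0 4 0 0 0" --pt "0 4 0 0 0" --pt "0 3.2 0 0 0" --pt "0 0.6 0 0 0" --pt "0 0.3 0 0 0" --pt "0 0 0 0 0"

```text
clock: 21.35
tcp_pos: [0.4622, 0.1395, 0.0713]
orientation: [-1.245, -1.154, 1.151]
contact_force: [0.0, -0.0, -2.0]
grip_width: 0.0127
```

Request:
send_rows --pt "0 0.15 0 0 0" --pt "0 0.15 0 0 0" --pt "0 0 0 0 0"

```text
clock: 21.72
tcp_pos: [0.462, 0.1398, 0.0688]
orientation: [-1.244, -1.154, 1.151]
contact_force: [-3.7, -0.8, 13.8]
grip_width: 0.0128
```

Request:
send_rows --pt "0 -0.1 0 0 0" --pt "0 0 0 0 0.6" --pt "0 0 0 0 0.6" --pt "0 0 0 0 0.6" --pt "0 -2 0 0 0.6" --pt "0 -4 0 0 1" --pt "0 -4 0 0 1" --pt "0 -3 0 0 1" --pt "0 0 0 0 1"

```text
clock: 22.85
tcp_pos: [0.4627, 0.1401, 0.2004]
orientation: [-1.245, -1.157, 1.149]
contact_force: [0.4, 0.3, -0.5]
grip_width: 0.0854
```

```bash
python3 - <<'E'
from h import *
st();f=r.grab_frame("wrist"); crop(f,(0,0,512,384),1.5,"w13.png")
f=r.grab_frame("scene"); crop(f,(100,60,360,290),3,"s13.png")
E
```

```text
t 22.85 tcp [0.4627 0.1401 0.2004] x [0.076 0.997 0.003] y [ 0.004  0.003 -1.   ] F [ 0.4  0.3 -0.5] M [ 0.03 -0.01 -0.02] w 0.0854 q [-0.72  0.22  0.35  2.07 -0.1   0.86  1.17]
```

View pics/w13.png

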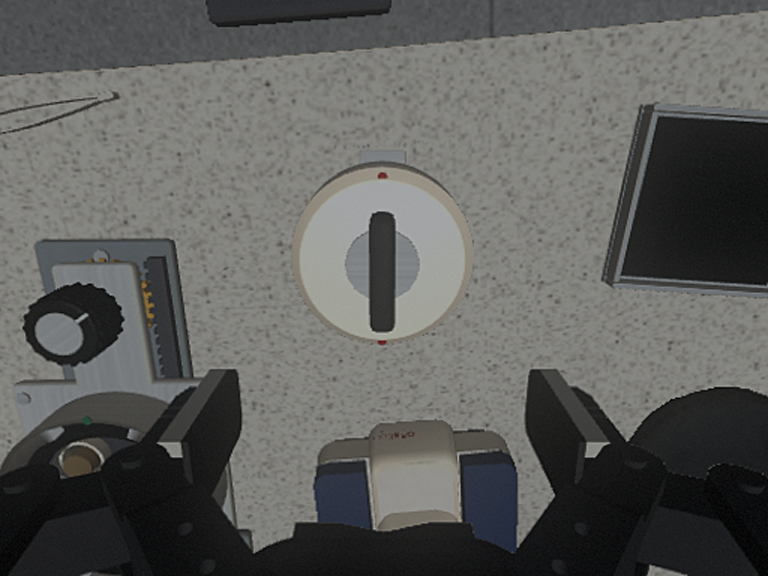

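View pics/s13.png

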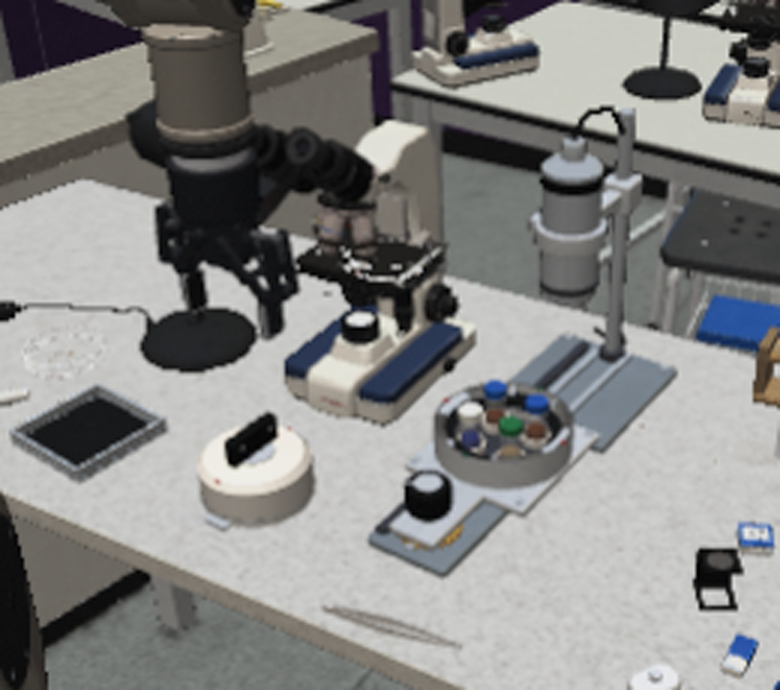

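```bash
python3 - <<'E'
from h import *
plan([(.48,.0,.22,70),(.57,-.055,.22,41)],0.5)
E
```

```text
[[-4.59,-0.73,-0.99,5.2,0.5],[-4.48,-0.74,-1.4,5.2,0.5],[-4.33,-0.73,-1.79,5.2,0.5],[-0.7,-0.0,-3.45,9.7,0.5],[-0.11,-0.0,-3.51,9.7,0.5],[0.49,-0.0,-3.49,9.6,0.5]]
end [ 0.57  -0.055  0.22 ] 41.02
```

Request:
send_rows --pt "-4.6 -0.7 -1.0 5.2 1" --pt "-4.5 -0.7 -1.4 5.2 1" --pt "-4.3 -0.7 -1.8 5.2 1" --pt "-0.7 0 -3.45 9.7 1" --pt "-0.1 0 -3.5 9.7 1" --pt "0.5 0 -3.5 9.6 1" --pt "0 0 0 0 1" --pt "0 0 0 0 1"

```text
clock: 23.95
tcp_pos: [0.5694, -0.0546, 0.2178]
orientation: [-1.496, -0.559, 0.564]
contact_force: [-0.4, 0.2, -0.5]
grip_width: 0.0852
```

```bash
python3 - <<'E'
from h import *
st();f=r.grab_frame("wrist"); 
c=np.array([.6138,-.0552]); pts=[]
for a in (41.1,131.1,221.1,311.1):
    p=c+.033*np.array([np.cos(np.radians(a)),np.sin(np.radians(a))]); pts.append([*p,.081]); print(a,p.round(4))
crop(f,(0,0,512,384),1.5,"w14.png",proj(f,pts))
print([(x["rect"],x["p"]) for x in r.recognise("wrist","vial_a")])
print([(x["rect"],x["p"]) for x in r.recognise("wrist","vial_c")])
E
```

```text
t 23.95 tcp [ 0.5694 -0.0546  0.2178] x [ 0.753  0.657 -0.003] y [-0.003 -0.    -1.   ] F [-0.4  0.2 -0.5] M [-0.04  0.01  0.  ] w 0.0852 q [-0.47  0.38  0.59  1.86 -0.25  0.98  0.94]
41.1 [ 0.6387 -0.0335]
131.1 [ 0.5921 -0.0303]
221.1 [ 0.5889 -0.0769]
311.1 [ 0.6355 -0.0801]
[([282.4, 151.3, 308.6, 188.2], 0.97), ([274.6, 216.5, 305.8, 260.2], 0.9), ([314.4, 187.6, 346.2, 225.9], 0.9), ([245.8, 184.2, 270.0, 226.7], 0.7)]
[([282.4, 151.3, 308.6, 188.2], 0.97), ([274.6, 216.5, 305.8, 260.2], 0.9), ([314.4, 187.6, 346.2, 225.9], 0.9), ([245.8, 184.2, 270.0, 226.7], 0.7)]
```

View pics/w14.png

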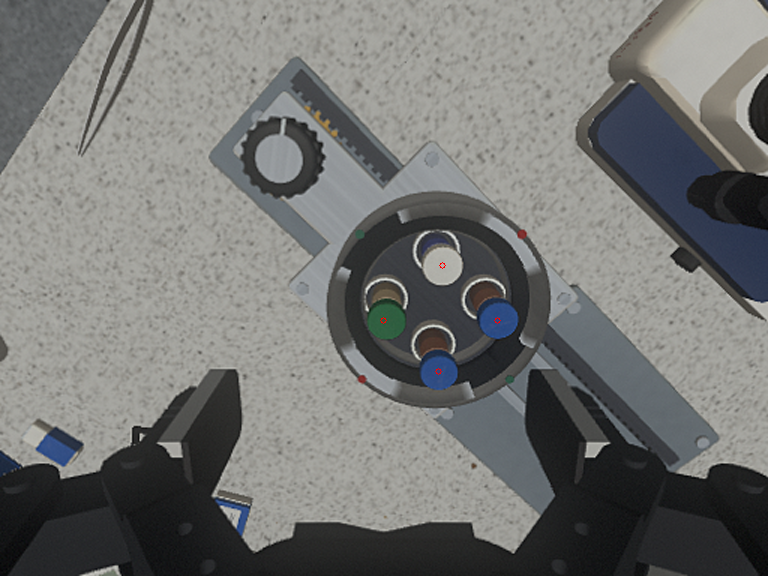

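```bash
python3 - <<'E'
from h import *
plan([(.5921,-.0303,.13,41),(.5921,-.0303,.075,41)],0.5)
f=r.grab_frame("top"); crop(f,(120,190,190,250),10,"t14.png")
f=r.grab_frame("scene"); crop(f,(90,170,170,235),8,"s14.png")
E
```

```text
[[1.63,4.44,0.16,0.1,0.5],[1.63,4.45,0.17,0.0,0.5],[-0.0,2.75,0.0,0.0,0.5],[-0.0,2.75,0.0,0.0,0.5]]
end [ 0.5921 -0.0303  0.075 ] 41.01
```

View pics/s14.png

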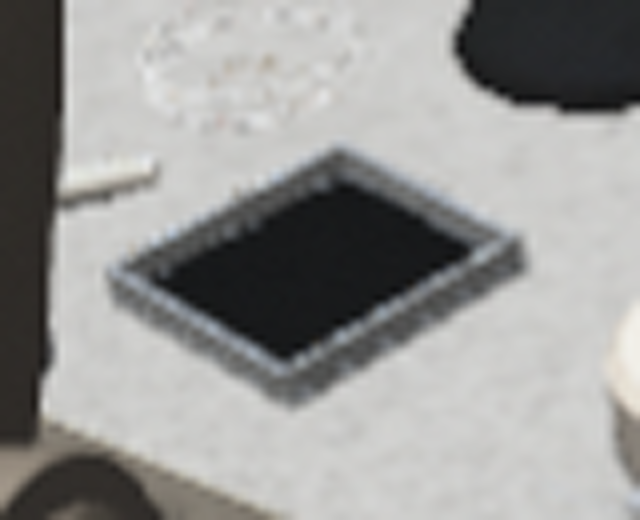

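Request:
send_rows --pt "1.65 4.45 0.15 0 0.55" --pt "1.65 4.4 0.15 0 0.55" --pt "0 0 0 0 0.55" --pt "0 0 0 0 0.55" --pt "0 2.7 0 0 0.55" --pt "0 2.7 0 0 0.55" --pt "0 0 0 0 0.55" --force 25

```text
clock: 25.08
tcp_pos: [0.5931, -0.0317, 0.0774]
orientation: [-1.497, -0.559, 0.56]
contact_force: [0.1, -0.5, 0.9]
grip_width: 0.047
```

```bash
python3 - <<'E'
from h import *
st();f=r.grab_frame("wrist"); 
crop(f,(0,0,512,384),1.5,"w15.png")
E
```

```text
t 25.07 tcp [ 0.5931 -0.0317  0.0774] x [ 0.755  0.656 -0.   ] y [-0.001 -0.    -1.   ] F [ 0.1 -0.5  0.9] M [-0.   -0.02 -0.06] w 0.047 q [-0.4   0.6   0.47  1.91 -0.4   0.73  1.01]
```

View pics/w15.png

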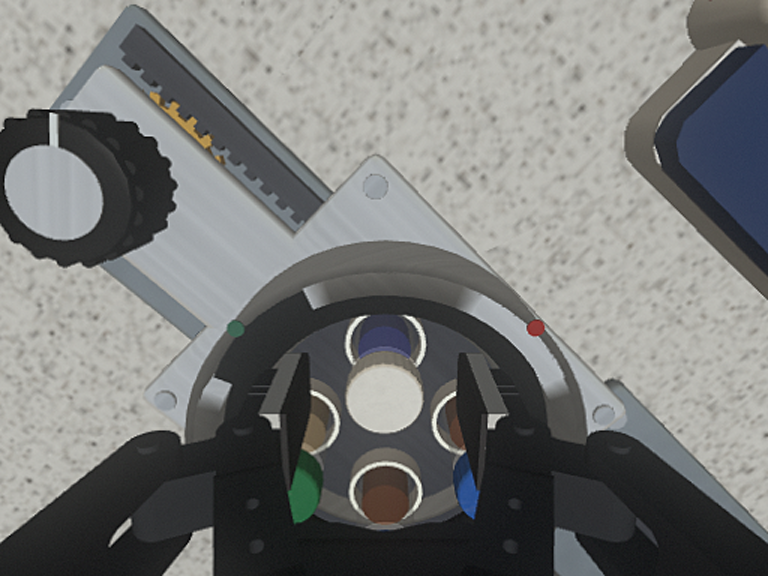

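Request:
send_rows --pt "0 0.3 0 0 0.55" --pt "0 0 0 0 0.1" --pt "0 0 0 0 0.1" --pt "0 0 0 0 0.1" --pt "0 0 0 0 0.1" --force 25

```text
clock: 25.75
tcp_pos: [0.5943, -0.0312, 0.0747]
orientation: [-1.498, -0.561, 0.559]
contact_force: [-0.7, -0.6, 6.4]
grip_width: 0.0223
```

```bash
python3 - <<'E'
from h import *
st()
plan([(.592,-.031,.15,41),(.592,-.031,.19,41),(.48,.02,.20,41),(.44,.25,.20,41)],0.1)
E
```

```text
t 25.75 tcp [ 0.5943 -0.0312  0.0747] x [0.755 0.656 0.001] y [ 0.002  0.    -1.   ] F [-0.7 -0.6  6.4] M [-0.07  0.2   0.  ] w 0.0223 q [-0.4   0.6   0.47  1.91 -0.4   0.72  1.02]
[[-0.08,-3.76,0.08,0.0,0.1],[-0.08,-3.77,0.09,0.0,0.1],[0.0,-4.0,-0.0,0.0,0.1],[-1.7,-0.33,3.73,0.0,0.1],[-1.7,-0.34,3.73,0.0,0.1],[-1.7,-0.33,3.74,0.0,0.1],[2.41,0.0,4.0,0.0,0.1],[2.42,0.0,3.99,0.0,0.1],[2.41,0.0,4.0,0.0,0.1],[2.41,0.0,3.99,0.0,0.1],[2.42,0.0,4.0,0.0,0.1]]
end [0.44 0.25 0.2 ] 41.0
```

Request:
send_rows --pt "0 -3.8 0 0 0.1" --pt "0 -3.8 0 0 0.1" --pt "0 -4 0 0 0.1" --pt "-1.7 -0.3 3.7 0 0.1" --pt "-1.7 -0.3 3.7 0 0.1" --pt "-1.7 -0.3 3.7 0 0.1" --pt "2.4 0 4 0 0.1" --pt "2.4 0 4 0 0.1" --pt "2.4 0 4 0 0.1" --pt "2.4 0 4 0 0.1" --pt "2.4 0 4 0 0.1" --pt "0 0 0 0 0.1"

```text
clock: 27.25
tcp_pos: [0.4403, 0.2531, 0.1987]
orientation: [-1.495, -0.565, 0.565]
contact_force: [0.1, -0.7, 0.1]
grip_width: 0.0223
```

Request:
send_rows --pt "0 0 0 0 0.1"

```text
clock: 27.38
tcp_pos: [0.4415, 0.2482, 0.1987]
orientation: [-1.498, -0.56, 0.56]
contact_force: [0.0, -0.6, 0.1]
grip_width: 0.0221
```

```bash
python3 - <<'E'
from h import *
st();f=r.grab_frame("wrist"); 
crop(f,(0,0,512,384),1.5,"w16.png")
E
```

```text
t 27.38 tcp [0.4415 0.2482 0.1987] x [ 0.755  0.656 -0.001] y [-0.    -0.001 -1.   ] F [ 0.  -0.6  0.1] M [-0.05  0.04  0.01] w 0.0221 q [-1.04  0.27  0.49  2.03 -0.16  0.88  0.25]
```

View pics/w16.png

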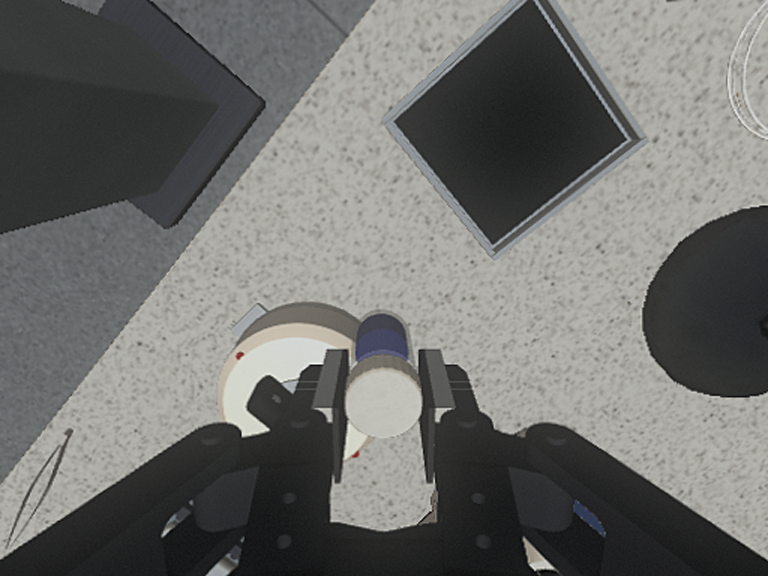

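```bash
python3 - <<'E'
from h import *
f=r.grab_frame("wrist")
L=on(f,W(386,121),.018);Rr=on(f,W(645,138),.018);B=on(f,W(493,250),.018)
print(L,Rr,B,(L+Rr)/2,np.linalg.norm(L-B),np.linalg.norm(Rr-B))
d=Rr-B;e=L-B;print(np.degrees(np.arctan2(d[1],d[0])),np.degrees(np.arctan2(e[1],e[0])))
E
```

```text
[0.39001991 0.30964636 0.018     ] [0.51439027 0.40377508 0.018     ] [0.49455086 0.29527152 0.018     ] [0.45220509 0.35671072 0.018     ] 0.10551472574097752 0.1103024280541742
79.63817863789563 172.16993527240902
```

```bash
python3 - <<'E'
from h import *
f=r.grab_frame("top");s=r.grab_frame("scene")
print("foot",on(f,(148,172),0.01))
for p in [(105,143),(135,160),(165,145),(160,158)]: print(p,on(f,p,.3).round(3))
W3=W
print("foot sc",on(s,(166,173),0.01),on(s,(146,173),0.01))
plan([(.4696,.3251,.19,39)],0.1)
crop(s,(90,60,300,240),3.5,"s17.png")
E
```

```text
foot [0.64441524 0.38061748 0.01      ]
(105, 143) [0.685 0.445 0.3  ]
(135, 160) [0.63  0.343 0.3  ]
(165, 145) [0.681 0.248 0.3  ]
(160, 158) [0.637 0.262 0.3  ]
foot sc [0.65021919 0.37231347 0.01      ] [0.61594794 0.43536046 0.01      ]
[[3.58,0.44,2.02,0.9,0.1],[3.55,0.45,2.08,1.0,0.1]]
end [0.4696 0.3251 0.19  ] 38.98
```

View pics/s17.png

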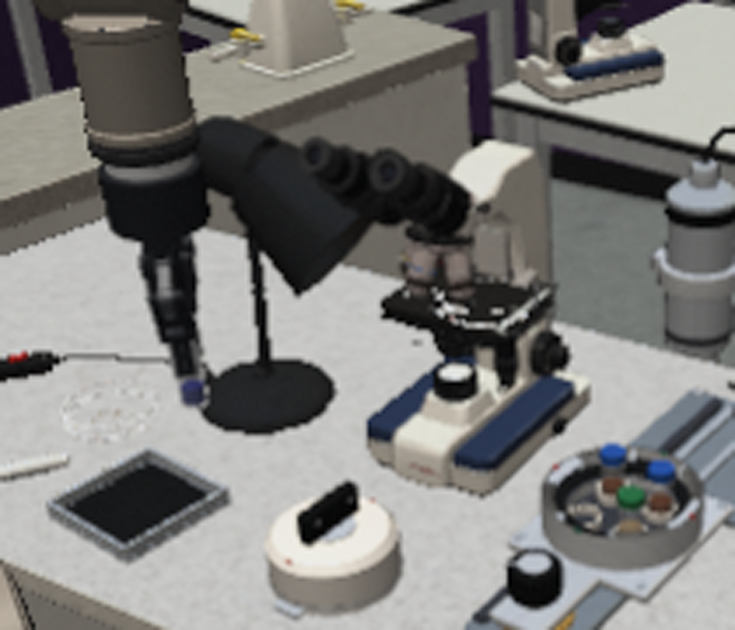

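Request:
send_rows --pt "3.6 0.4 2.0 1 0.1" --pt "3.55 0.4 2.1 1 0.1" --pt "0 0 0 0 0.1" --pt "0 4.5 0 0 0.1" --pt "0 4.5 0 0 0.1" --pt "0 4.1 0 0 0.1" --pt "0 0.5 0 0 0.1" --pt "0 0 0 0 0.1"

```text
clock: 28.58
tcp_pos: [0.47, 0.3259, 0.0558]
orientation: [-1.505, -0.532, 0.531]
contact_force: [-0.1, -0.3, 0.1]
grip_width: 0.022
```

```bash
python3 - <<'E'
from h import *
st();f=r.grab_frame("wrist"); 
crop(f,(0,0,512,384),1.5,"w18.png")
E
```

```text
t 28.57 tcp [0.47   0.3259 0.0558] x [0.778 0.629 0.001] y [ 0.001  0.    -1.   ] F [-0.1 -0.3  0.1] M [ 0.01 -0.    0.05] w 0.022 q [-1.    0.59  0.37  1.96 -0.34  0.65  0.27]
```

View pics/w18.png

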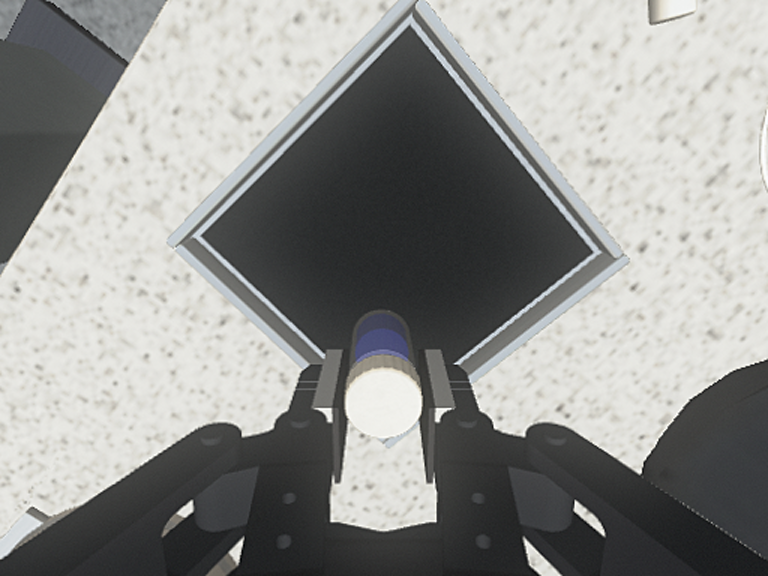

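```bash
python3 - <<'E'
from h import *
f=r.grab_frame("wrist")
P=[on(f,W(*p),.018) for p in [(169,243),(629,260),(416,0),(392,447)]]
print(np.round(P,4),(P[0]+P[1])/2, (P[2]+P[3])/2, np.linalg.norm(P[0]-P[1]),np.linalg.norm(P[2]-P[3]))
d=P[1]-P[0];print(np.degrees(np.arctan2(d[1],d[0]))-45)
E
```

```text
[[0.3883 0.31   0.018 ]
 [0.5168 0.4059 0.018 ]
 [0.4068 0.4206 0.018 ]
 [0.5009 0.2942 0.018 ]] [0.45255722 0.35793534 0.018     ] [0.4538443  0.35741484 0.018     ] 0.16030106158501572 0.1576709217077843
-8.252067225156132
```

Request:
send_rows --pt "0.5 0 0.1 0 0.1" --pt "0 0.4 0 0 0.1" --pt "0 0.2 0 0 0.1" --pt "0 0.2 0 0 0.1" --pt "0 0 0 0 0.1"

```text
clock: 29.3
tcp_pos: [0.473, 0.3307, 0.0486]
orientation: [-1.503, -0.533, 0.532]
contact_force: [-4.5, -2.0, 18.5]
grip_width: 0.022
```

Request:
send_rows --pt "0 -0.2 0 0 0.1" --pt "0 0 0 0 0.1" --pt "0 0 0 0 0.42" --pt "0 0 0 0 0.42" --pt "0 0 0 0 0.42" --pt "0 -2 0 0 0.42" --pt "0 -4 0 0 0.42" --pt "0 -4.5 0 0 0.5" --pt "0 -4 0 0 0.5" --pt "0 0 0 0 0.5"

```text
clock: 30.55
tcp_pos: [0.4746, 0.3316, 0.1985]
orientation: [-1.501, -0.538, 0.527]
contact_force: [0.4, -0.4, -0.0]
grip_width: 0.0425
```

```bash
python3 - <<'E'
from h import *
st();f=r.grab_frame("wrist"); 
crop(f,(0,0,512,384),1.5,"w19.png",proj(f,[[.4729,.3299,.054],[.4321,.3841,.004]]))
plan([(.44,.25,.20,41),(.48,.02,.20,41),(.6355,-.0801,.15,41)],.55)
E
```

```text
t 30.55 tcp [0.4746 0.3316 0.1985] x [0.777 0.629 0.008] y [ 0.006  0.006 -1.   ] F [ 0.4 -0.4 -0. ] M [ 0.04 -0.01 -0.02] w 0.0425 q [-1.09  0.39  0.47  1.87 -0.22  0.92  0.17]
[[-3.85,-0.18,-2.1,-1.0,0.55],[-3.88,-0.19,-2.03,-1.0,0.55],[-2.41,0.0,-4.0,0.0,0.55],[-2.42,0.0,-3.99,0.0,0.55],[-2.41,0.0,-4.0,0.0,0.55],[-2.42,0.0,-3.99,0.0,0.55],[-2.41,0.0,-4.0,0.0,0.55],[1.29,1.25,-4.44,0.0,0.55],[1.29,1.25,-4.44,0.0,0.55],[1.29,1.25,-4.44,0.0,0.55],[1.3,1.25,-4.44,0.0,0.55]]
end [ 0.6356 -0.0801  0.15  ] 41.0
```

View pics/w19.png

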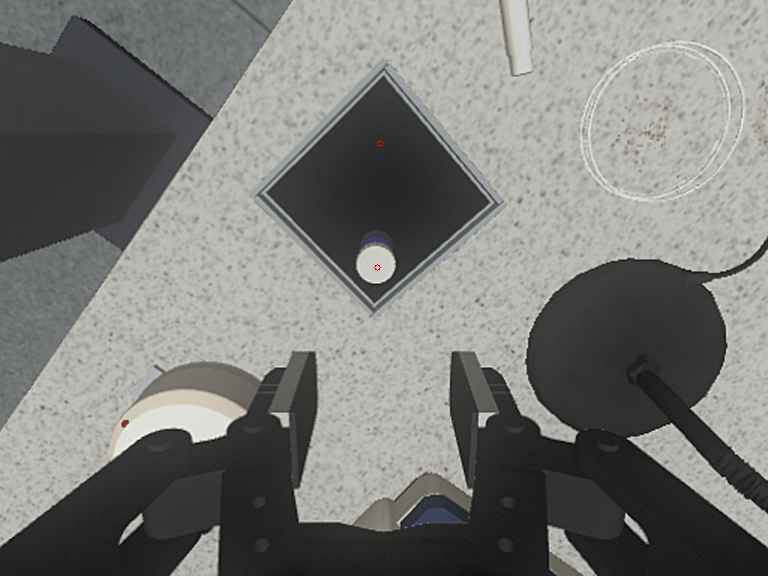

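Request:
send_rows --pt "-3.85 -0.2 -2.1 -1 0.55" --pt "-3.9 -0.2 -2.0 -1 0.55" --pt "-2.4 0 -4 0 0.55" --pt "-2.4 0 -4 0 0.55" --pt "-2.4 0 -4 0 0.55" --pt "-2.4 0 -4 0 0.55" --pt "-2.4 0 -4 0 0.55" --pt "1.3 1.25 -4.45 0 0.55" --pt "1.3 1.25 -4.45 0 0.55" --pt "1.3 1.25 -4.45 0 0.55" --pt "1.3 1.25 -4.45 0 0.55" --pt "0 0 0 0 0.55"

```text
clock: 32.1
tcp_pos: [0.6361, -0.083, 0.1457]
orientation: [-1.499, -0.555, 0.56]
contact_force: [0.1, -0.2, 1.0]
grip_width: 0.0467
```

```bash
python3 - <<'E'
from h import *
st();f=r.grab_frame("wrist"); 
crop(f,(0,0,512,384),1.5,"w20.png",proj(f,[[.6355,-.0801,.081]]))
plan([(.6355,-.0801,.075,41)],.55)
E
```

```text
t 32.1 tcp [ 0.6361 -0.083   0.1457] x [ 0.756  0.654 -0.003] y [-0.003 -0.002 -1.   ] F [ 0.1 -0.2  1. ] M [-0.04  0.08 -0.04] w 0.0467 q [-0.36  0.58  0.56  1.75 -0.38  0.91  1.07]
[[0.07,3.56,0.04,-0.0,0.55],[0.07,3.56,0.03,-0.1,0.55]]
end [ 0.6355 -0.0801  0.075 ] 41.0
```

View pics/w20.png

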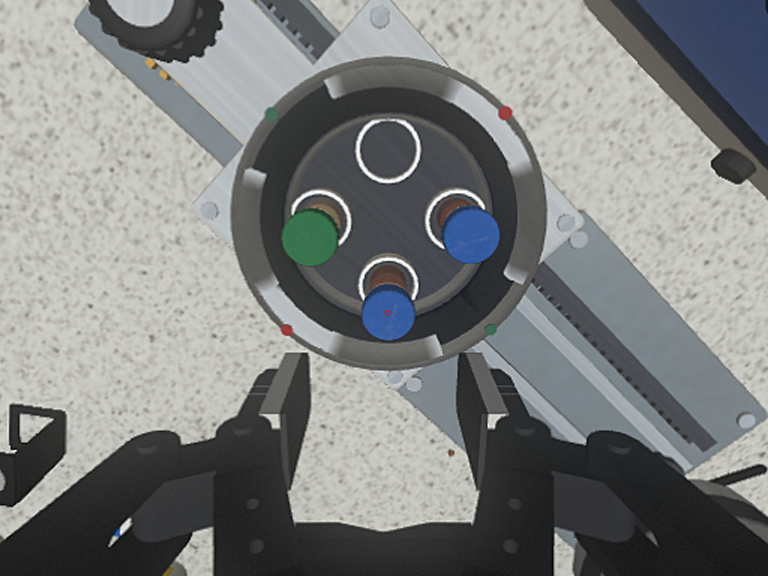

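Request:
send_rows --pt "0.05 3.5 0.05 0 0.55" --pt "0 3.55 0 0 0.55" --pt "0 0 0 0 0.55" --pt "0 0 0 0 0.1" --pt "0 0 0 0 0.1" --pt "0 0 0 0 0.1" --pt "0 0 0 0 0.1"

```text
clock: 33.02
tcp_pos: [0.6367, -0.0798, 0.079]
orientation: [-1.498, -0.562, 0.558]
contact_force: [-0.6, 0.5, 7.2]
grip_width: 0.0223
```

```bash
python3 - <<'E'
from h import *
st();f=r.grab_frame("wrist"); 
crop(f,(0,0,512,384),1.5,"w21.png")
plan([(.6355,-.081,.19,41),(.48,.02,.20,41),(.44,.25,.20,41),(.4321,.3841,.20,38)],0.1,step=.055)
E
```

```text
t 33.02 tcp [ 0.6367 -0.0798  0.079 ] x [0.755 0.656 0.002] y [ 0.003  0.    -1.   ] F [-0.6  0.5  7.2] M [0.02 0.2  0.  ] w 0.0223 q [-0.33  0.67  0.51  1.79 -0.43  0.79  1.11]
[[-0.06,-3.7,-0.0,0.0,0.1],[-0.06,-3.7,-0.0,0.0,0.1],[-0.05,-3.7,-0.01,0.0,0.1],[-1.28,-0.25,4.46,0.0,0.1],[-1.28,-0.25,4.45,0.0,0.1],[-1.27,-0.25,4.46,0.0,0.1],[-1.28,-0.25,4.46,0.0,0.1],[2.41,0.0,4.0,0.0,0.1],[2.42,0.0,3.99,0.0,0.1],[2.41,0.0,4.0,0.0,0.1],[2.42,0.0,3.99,0.0,0.1],[2.41,0.0,4.0,0.0,0.1]]
[[2.74,0.0,3.55,1.0,0.1],[2.67,0.0,3.59,1.0,0.1],[2.61,0.0,3.64,1.0,0.1]]
end [0.4321 0.3841 0.2   ] 38.01
```

View pics/w21.png

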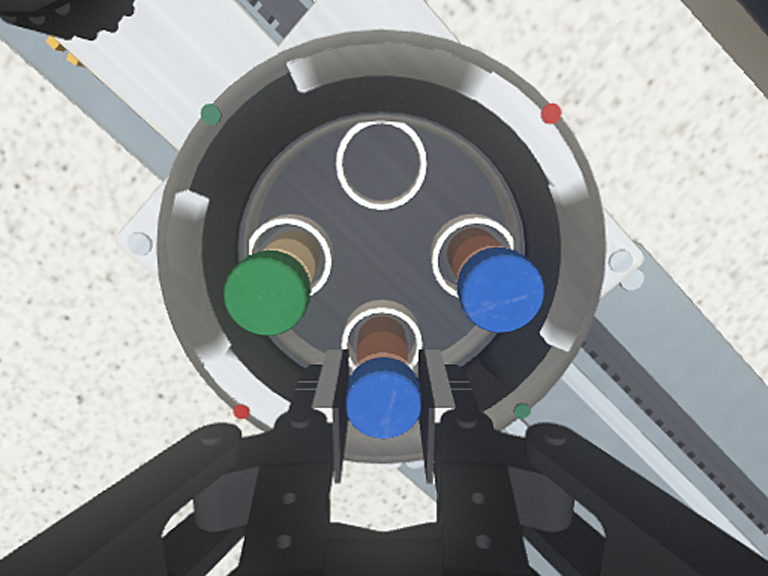

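Request:
send_rows --pt "0 -3.7 0 0 0.1" --pt "0 -3.7 0 0 0.1" --pt "0 -3.9 0 0 0.1" --pt "-1.3 -0.25 4.45 0 0.1" --pt "-1.3 -0.25 4.45 0 0.1" --pt "-1.3 -0.25 4.45 0 0.1" --pt "-1.3 -0.25 4.45 0 0.1" --pt "2.4 0 4 0 0.1" --pt "2.4 0 4 0 0.1" --pt "2.4 0 4 0 0.1" --pt "2.4 0 4 0 0.1" --pt "2.4 0 4 0 0.1"

```text
clock: 34.58
tcp_pos: [0.4386, 0.2517, 0.2009]
orientation: [-1.497, -0.561, 0.559]
contact_force: [1.2, -0.2, 0.6]
grip_width: 0.0221
```

Request:
send_rows --pt "2.75 0 3.55 1 0.1" --pt "2.65 0 3.6 1 0.1" --pt "2.6 0 3.65 1 0.1" --pt "0 0 0 0 0.1" --pt "0 0 0 0 0.1"

```text
clock: 35.2
tcp_pos: [0.4309, 0.3836, 0.2004]
orientation: [-1.508, -0.519, 0.519]
contact_force: [-0.6, -0.2, -1.2]
grip_width: 0.0218
```

```bash
python3 - <<'E'
from h import *
st();f=r.grab_frame("wrist"); 
crop(f,(0,0,512,384),1.5,"w22.png")
plan([(.4321,.3841,.058,38)],0.1)
E
```

```text
t 35.2 tcp [0.4309 0.3836 0.2004] x [ 0.788  0.616 -0.   ] y [ 0.    -0.001 -1.   ] F [-0.6 -0.2 -1.2] M [-0.   -0.02  0.01] w 0.0218 q [-1.22  0.39  0.49  1.87 -0.22  0.94  0.04]
[[0.05,4.75,0.01,-0.0,0.1],[0.05,4.75,0.01,-0.0,0.1],[0.05,4.75,0.01,-0.1,0.1]]
end [0.4321 0.3841 0.058 ] 38.02
```

View pics/w22.png

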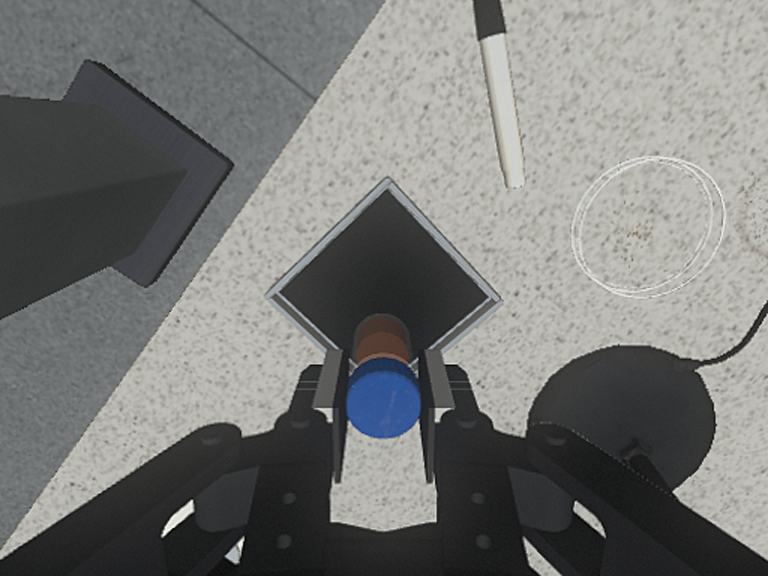

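Request:
send_rows --pt "0.05 4.75 0 0 0.1" --pt "0.05 4.75 0 0 0.1" --pt "0.05 4.5 0 0 0.1" --pt "0 0.4 0 0 0.1" --pt "0 0.2 0 0 0.1" --pt "0 0.1 0 0 0.1" --pt "0 0 0 0 0.1"

```text
clock: 36.12
tcp_pos: [0.4325, 0.3859, 0.0547]
orientation: [-1.506, -0.521, 0.518]
contact_force: [-0.5, 0.1, -0.4]
grip_width: 0.0224
```

Request:
send_rows --pt "0 0.15 0 0 0.1" --pt "0 0.1 0 0 0.1" --pt "0 0 0 0 0.1"

```text
clock: 36.5
tcp_pos: [0.4326, 0.3861, 0.0529]
orientation: [-1.506, -0.52, 0.518]
contact_force: [-3.7, -2.0, 16.6]
grip_width: 0.0221
```

Request:
send_rows --pt "0 -0.2 0 0 0.1" --pt "0 0 0 0 0.42" --pt "0 0 0 0 0.42" --pt "0 0 0 0 0.42" --pt "0 -2 0 0 0.42" --pt "0 -4 0 0 0.42" --pt "0 -4.5 0 0 0.5" --pt "0 -4 0 0 0.5" --pt "0 0 0 0 0.5"

```text
clock: 37.62
tcp_pos: [0.4339, 0.3866, 0.2024]
orientation: [-1.504, -0.524, 0.513]
contact_force: [-0.2, -0.4, 0.9]
grip_width: 0.0428
```

```bash
python3 - <<'E'
from h import *
st();f=r.grab_frame("wrist"); 
crop(f,(0,0,512,384),1.5,"w23.png")
plan([(.44,.25,.20,0),(.48,.02,.20,-49),(.5889,-.0769,.15,-49)],.55)
E
```

```text
t 37.62 tcp [0.4339 0.3866 0.2024] x [0.788 0.615 0.008] y [ 0.005  0.006 -1.   ] F [-0.2 -0.4  0.9] M [-0.05 -0.01  0.  ] w 0.0428 q [-1.22  0.39  0.5   1.86 -0.23  0.94  0.04]
[[-1.95,0.01,-2.79,9.5,0.55],[-1.46,0.01,-3.08,9.5,0.55],[-0.94,0.0,-3.27,9.5,0.55],[-0.38,0.01,-3.38,9.5,0.55],[0.8,0.0,-4.6,9.8,0.55],[1.57,0.0,-4.4,9.8,0.55],[2.3,0.0,-4.06,9.8,0.55],[2.96,0.0,-3.62,9.8,0.55],[3.52,0.0,-3.06,9.8,0.55],[3.62,1.25,0.47,0.0,0.55],[3.61,1.25,0.46,0.0,0.55],[3.62,1.25,0.47,0.0,0.55]]
[[3.61,1.25,0.46,0.0,0.55]]
end [ 0.5889 -0.0769  0.15  ] -49.0
```

View pics/w23.png

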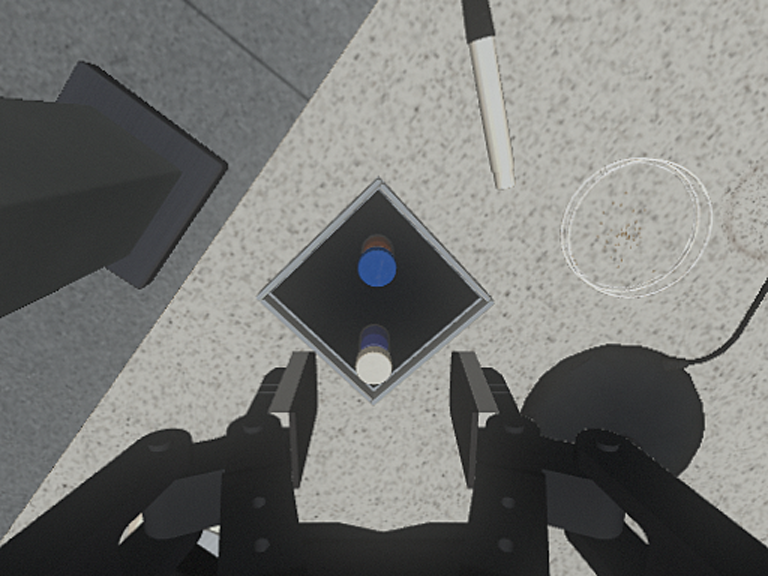

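Two stand in the tray. Now the green one.

Request:
send_rows --pt "-1.95 0 -2.8 9.5 0.55" --pt "-1.45 0 -3.1 9.5 0.55" --pt "-0.95 0 -3.25 9.5 0.55" --pt "-0.4 0 -3.4 9.5 0.55" --pt "0.8 0 -4.6 9.8 0.55" --pt "1.55 0 -4.4 9.8 0.55" --pt "2.3 0 -4.05 9.8 0.55" --pt "2.95 0 -3.6 9.8 0.55" --pt "3.5 0 -3.05 9.8 0.55" --pt "3.6 1.25 0.45 0 0.55" --pt "3.6 1.25 0.45 0 0.55" --pt "3.6 1.25 0.45 0 0.55"

```text
clock: 39.17
tcp_pos: [0.56, -0.0536, 0.159]
orientation: [-1.466, 0.669, -0.666]
contact_force: [-0.1, 0.3, 0.4]
grip_width: 0.0468
```

Request:
send_rows --pt "3.6 1.2 0.5 0 0.55" --pt "0 0 0 0 0.55" --pt "0 0 0 0 0.55"

```text
clock: 39.55
tcp_pos: [0.5863, -0.0766, 0.1477]
orientation: [-1.466, 0.67, -0.667]
contact_force: [0.3, 0.1, 0.4]
grip_width: 0.0467
```

```bash
python3 - <<'E'
from h import *
st();f=r.grab_frame("wrist"); 
crop(f,(0,0,512,384),1.5,"w24.png",proj(f,[[.5889,-.0769,.081],[.6387,-.0335,.081]]))
plan([(.5889,-.0769,.076,-49)],.55)
E
```

```text
t 39.55 tcp [ 0.5863 -0.0766  0.1477] x [ 0.656 -0.755 -0.002] y [-0.002  0.    -1.   ] F [0.3 0.1 0.4] M [ 0.09  0.01 -0.01] w 0.0467 q [-0.56  0.58  0.81  1.89 -0.53  0.91 -0.35]
[[0.11,3.6,0.07,0.0,0.55],[0.11,3.6,0.06,0.0,0.55]]
end [ 0.5888 -0.0769  0.076 ] -48.97
```

View pics/w24.png

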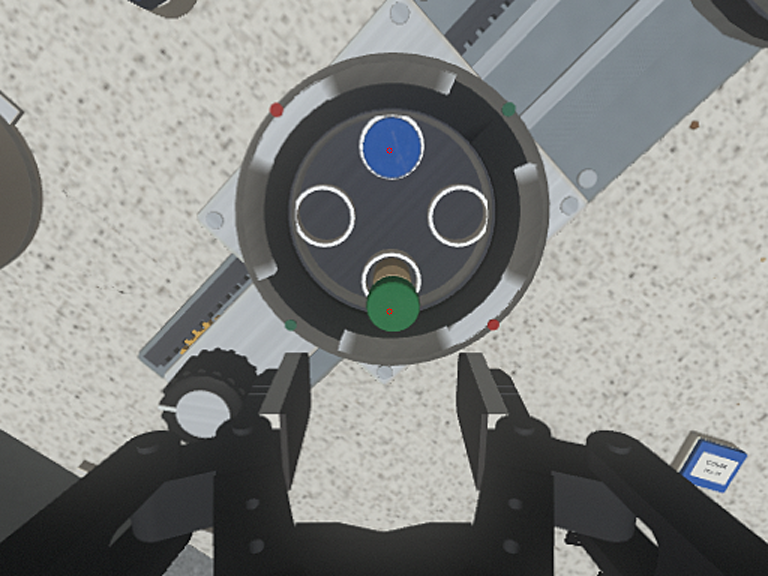

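Request:
send_rows --pt "0.2 3.6 0.2 0 0.55" --pt "0.1 3.6 0.1 0 0.55" --pt "0 0 0 0 0.55" --pt "0 0.1 0 0 0.1" --pt "0 0 0 0 0.1" --pt "0 0 0 0 0.1" --pt "0 0 0 0 0.1"

```text
clock: 40.48
tcp_pos: [0.5925, -0.0771, 0.0768]
orientation: [-1.464, 0.666, -0.669]
contact_force: [-1.4, 1.0, 7.7]
grip_width: 0.0223
```

```bash
python3 - <<'E'
from h import *
st();f=r.grab_frame("wrist"); 
crop(f,(0,0,512,384),1.5,"w25.png")
plan([(.589,-.077,.19,-49),(.48,.02,.20,-49),(.44,.25,.20,-49),(.4254,.3366,.20,-52)],0.1,step=.055)
E
```

```text
t 40.48 tcp [ 0.5925 -0.0771  0.0768] x [ 0.656 -0.755  0.001] y [ 0.002  0.001 -1.   ] F [-1.4  1.   7.7] M [0.3  0.4  0.02] w 0.0223 q [-0.49  0.68  0.72  1.91 -0.63  0.79 -0.28]
[[-0.08,-3.77,-0.08,0.0,0.1],[-0.08,-3.77,-0.09,0.0,0.1],[-0.08,-3.78,-0.08,0.0,0.1],[-4.82,-0.33,-0.62,0.0,0.1],[-4.83,-0.33,-0.62,0.0,0.1],[-4.82,-0.34,-0.62,0.0,0.1],[-4.0,0.0,2.41,0.0,0.1],[-3.99,0.0,2.42,0.0,0.1],[-4.0,0.0,2.41,0.0,0.1],[-3.99,0.0,2.42,0.0,0.1],[-4.0,0.0,2.41,0.0,0.1],[-3.74,0.0,2.29,1.5,0.1]]
[[-3.81,0.0,2.19,1.5,0.1]]
end [0.4254 0.3366 0.2   ] -51.99
```

View pics/w25.png

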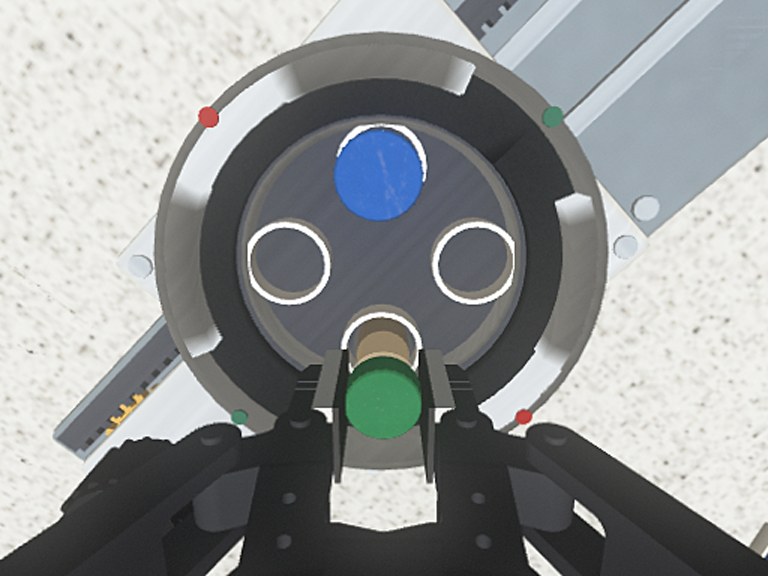

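Request:
send_rows --pt "0 -3.8 0 0 0.1" --pt "0 -3.8 0 0 0.1" --pt "0 -3.8 0 0 0.1" --pt "-4.8 -0.3 -0.6 0 0.1" --pt "-4.8 -0.3 -0.6 0 0.1" --pt "-4.8 -0.3 -0.6 0 0.1" --pt "-4.0 0 2.4 0 0.1" --pt "-4.0 0 2.4 0 0.1" --pt "-4.0 0 2.4 0 0.1" --pt "-4.0 0 2.4 0 0.1" --pt "-4.0 0 2.4 0 0.1" --pt "-3.8 0 2.3 1.5 0.1"

```text
clock: 42.02
tcp_pos: [0.4349, 0.2947, 0.1989]
orientation: [-1.458, 0.688, -0.688]
contact_force: [0.8, -0.6, -0.0]
grip_width: 0.0224
```

Request:
send_rows --pt "-3.8 0 2.2 1.5 0.1" --pt "0 0 0 0 0.1" --pt "0 0 0 0 0.1"

```text
clock: 42.4
tcp_pos: [0.4282, 0.3356, 0.1985]
orientation: [-1.452, 0.708, -0.709]
contact_force: [-0.4, -0.6, -0.3]
grip_width: 0.0221
```

```bash
python3 - <<'E'
from h import *
st();f=r.grab_frame("wrist"); 
crop(f,(0,0,512,384),1.5,"w26.png")
plan([(.4254,.3366,.19,-52),(.4254,.3366,.056,-52)],0.1)
E
```

```text
t 42.4 tcp [0.4282 0.3356 0.1985] x [ 0.616 -0.788  0.   ] y [ 0. -0. -1.] F [-0.4 -0.6 -0.3] M [ 0.01 -0.   -0.01] w 0.0221 q [-1.49  0.45  0.93  1.96 -0.44  0.95 -1.25]
[[-0.3,0.86,-0.14,-0.1,0.1],[-0.0,4.47,-0.0,0.0,0.1],[-0.0,4.46,-0.0,0.0,0.1],[-0.0,4.47,-0.0,0.0,0.1]]
end [0.4254 0.3366 0.056 ] -51.98
```

View pics/w26.png

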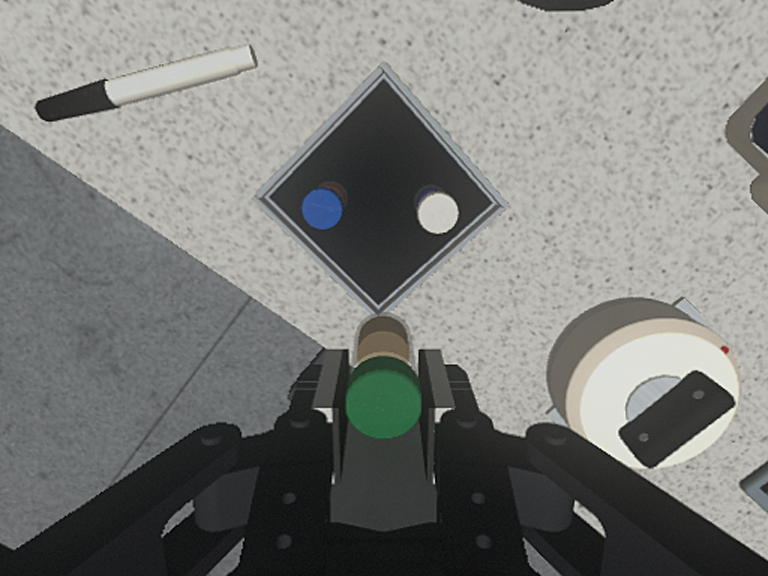

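Request:
send_rows --pt "-0.3 0.85 -0.15 0 0.1" --pt "0 4.5 0 0 0.1" --pt "0 4.5 0 0 0.1" --pt "0 4.4 0 0 0.1" --pt "0 0.2 0 0 0.1" --pt "0 0.2 0 0 0.1" --pt "0 0 0 0 0.1"

```text
clock: 43.32
tcp_pos: [0.4257, 0.3383, 0.0532]
orientation: [-1.45, 0.708, -0.709]
contact_force: [-0.1, 0.5, -0.2]
grip_width: 0.022
```

Request:
send_rows --pt "0 0.15 0 0 0.1" --pt "0 0.15 0 0 0.1" --pt "0 0 0 0 0.1"

```text
clock: 43.7
tcp_pos: [0.4251, 0.3382, 0.0491]
orientation: [-1.452, 0.708, -0.708]
contact_force: [-0.2, -0.1, 1.6]
grip_width: 0.0225
```

Request:
send_rows --pt "0 0.1 0 0 0.1" --pt "0 0 0 0 0.42" --pt "0 0 0 0 0.42" --pt "0 0 0 0 0.42" --pt "0 -2 0 0 0.42" --pt "0 -4 0 0 0.42" --pt "0 -4.5 0 0 0.5" --pt "0 -4.5 0 0 0.5" --pt "0 0 0 0 0.5"

```text
clock: 44.82
tcp_pos: [0.427, 0.3388, 0.2019]
orientation: [-1.445, 0.707, -0.709]
contact_force: [0.1, 0.6, 0.3]
grip_width: 0.0427
```

```bash
python3 - <<'E'
from h import *
st();f=r.grab_frame("wrist"); 
crop(f,(0,0,512,384),1.5,"w27.png")
plan([(.44,.25,.20,-52),(.48,.02,.20,-50),(.6387,-.0335,.15,-49)],.55,step=.055)
E
```

```text
t 44.83 tcp [0.427  0.3388 0.2019] x [ 0.615 -0.788 -0.002] y [ 0.004  0.006 -1.   ] F [0.1 0.6 0.3] M [-0.01  0.03  0.03] w 0.0427 q [-1.5   0.44  0.94  1.96 -0.44  0.95 -1.26]
[[3.92,-0.0,-2.16,0.0,0.55],[3.92,-0.0,-2.16,0.0,0.55],[4.12,-0.0,-2.2,-0.4,0.55],[4.1,-0.0,-2.23,-0.4,0.55],[4.09,-0.0,-2.26,-0.4,0.55],[4.07,-0.0,-2.29,-0.4,0.55],[4.05,-0.0,-2.32,-0.4,0.55],[3.58,1.25,2.18,-0.2,0.55],[3.58,1.25,2.17,-0.3,0.55],[3.59,1.25,2.14,-0.2,0.55],[3.61,1.25,2.14,-0.3,0.55]]
end [ 0.6387 -0.0335  0.15  ] -48.99
```

View pics/w27.png

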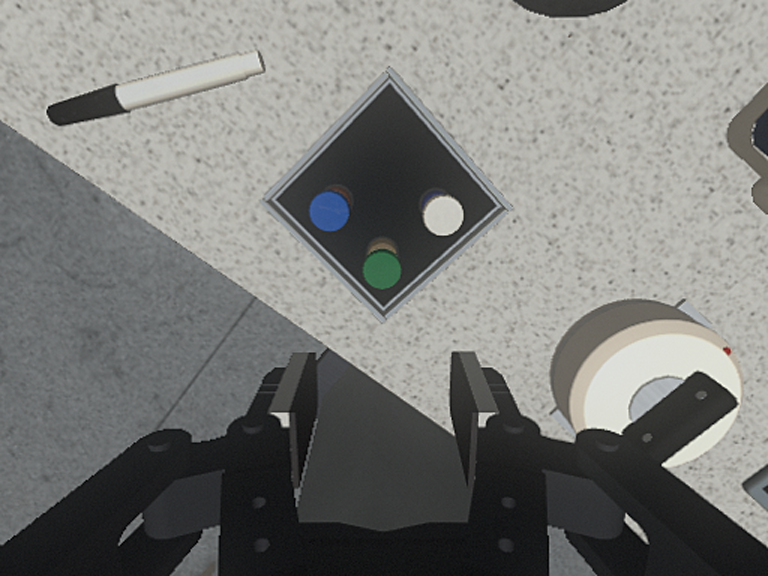

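Request:
send_rows --pt "3.9 0 -2.15 0 0.55" --pt "3.9 0 -2.15 0 0.55" --pt "4.1 0 -2.2 -0.4 0.55" --pt "4.1 0 -2.2 -0.4 0.55" --pt "4.1 0 -2.25 -0.4 0.55" --pt "4.1 0 -2.3 -0.4 0.55" --pt "4.1 0 -2.3 -0.4 0.55" --pt "3.6 1.25 2.15 -0.2 0.55" --pt "3.6 1.25 2.15 -0.3 0.55" --pt "3.6 1.25 2.15 -0.2 0.55" --pt "3.6 1.25 2.15 -0.3 0.55" --pt "0 0 0 0 0.55"

```text
clock: 46.38
tcp_pos: [0.6395, -0.0359, 0.1456]
orientation: [-1.468, 0.67, -0.668]
contact_force: [0.2, -0.6, 0.4]
grip_width: 0.0473
```

```bash
python3 - <<'E'
from h import *
st();f=r.grab_frame("wrist"); 
crop(f,(0,0,512,384),1.5,"w28.png",proj(f,[[.6387,-.0335,.081]]))
plan([(.6387,-.0335,.0755,-49)],.55)
E
```

```text
t 46.38 tcp [ 0.6395 -0.0359  0.1456] x [ 0.655 -0.755 -0.   ] y [-0.002 -0.002 -1.   ] F [ 0.2 -0.6  0.4] M [ 0.04  0.07 -0.02] w 0.0473 q [-0.59  0.66  0.8   1.77 -0.56  0.96 -0.42]
[[-0.05,3.53,0.08,-0.0,0.55],[-0.06,3.53,0.08,-0.1,0.55]]
end [ 0.6387 -0.0335  0.0755] -48.96
```

View pics/w28.png

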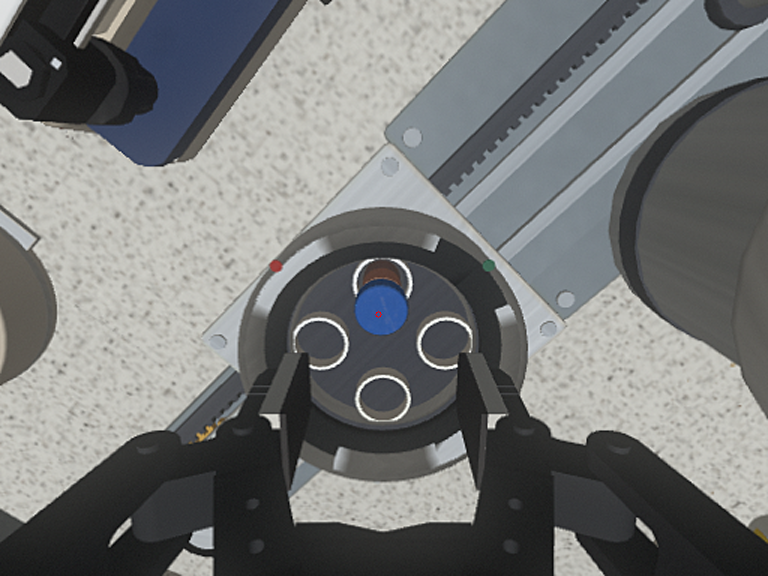

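Request:
send_rows --pt "0 3.5 0.2 0 0.55" --pt "0 3.6 0.15 0 0.55" --pt "0 0 0 0 0.55" --pt "0 0.1 0 0 0.1" --pt "0 0 0 0 0.1" --pt "0 0 0 0 0.1" --pt "0 0 0 0 0.1"

```text
clock: 47.3
tcp_pos: [0.6423, -0.0322, 0.0774]
orientation: [-1.464, 0.666, -0.669]
contact_force: [0.2, -0.3, 7.5]
grip_width: 0.022
```

```bash
python3 - <<'E'
from h import *
st();f=r.grab_frame("wrist"); 
crop(f,(0,0,512,384),1.5,"w29.png")
plan([(.6387,-.0335,.19,-49),(.48,.02,.20,-50),(.45,.25,.20,-51),(.4796,.3774,.20,-52)],0.1,step=.06)
E
```

```text
t 47.3 tcp [ 0.6423 -0.0322  0.0774] x [ 0.656 -0.755  0.001] y [ 0.002  0.    -1.   ] F [ 0.2 -0.3  7.5] M [0.11 0.32 0.03] w 0.022 q [-0.54  0.74  0.73  1.8  -0.64  0.85 -0.36]
[[-0.07,-5.63,-0.18,0.0,0.1],[-0.07,-5.63,-0.17,0.0,0.1],[-4.82,-0.33,-2.82,0.3,0.1],[-4.8,-0.34,-2.85,0.4,0.1],[-4.78,-0.33,-2.88,0.3,0.1],[-4.89,-0.0,3.12,0.3,0.1],[-4.9,-0.0,3.1,0.2,0.1],[-4.92,-0.0,3.07,0.3,0.1],[-4.93,-0.0,3.06,0.2,0.1],[-2.68,-0.0,3.44,0.3,0.1],[-2.69,-0.0,3.42,0.4,0.1],[-2.72,-0.0,3.41,0.3,0.1]]
end [0.4796 0.3774 0.2   ] -51.99
```

View pics/w29.png

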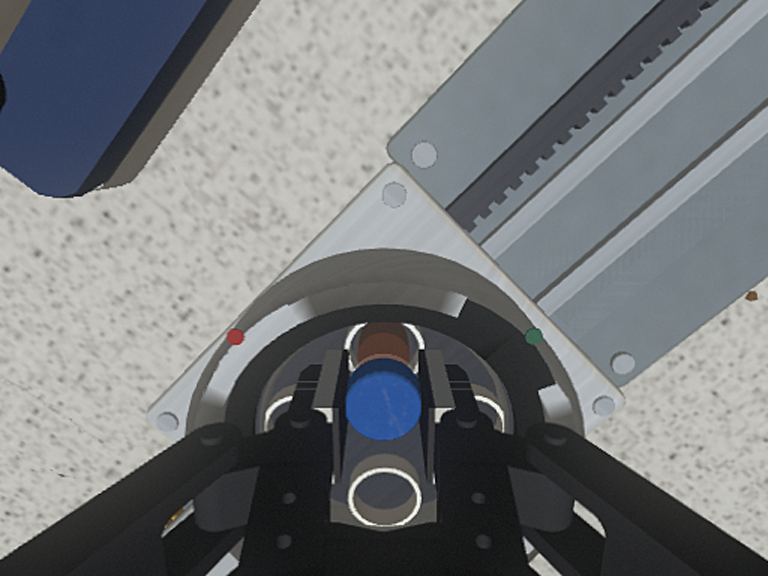

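Request:
send_rows --pt "0 -5.6 -0.2 0 0.1" --pt "0 -5.6 -0.2 0 0.1" --pt "-4.8 -0.3 -2.8 0.3 0.1" --pt "-4.8 -0.3 -2.85 0.4 0.1" --pt "-4.8 -0.3 -2.9 0.3 0.1" --pt "-4.9 0 3.1 0.3 0.1" --pt "-4.9 0 3.1 0.2 0.1" --pt "-4.9 0 3.1 0.3 0.1" --pt "-4.9 0 3.1 0.2 0.1" --pt "-2.7 0 3.4 0.3 0.1" --pt "-2.7 0 3.4 0.4 0.1" --pt "-2.7 0 3.4 0.3 0.1"

```text
clock: 48.85
tcp_pos: [0.4793, 0.3774, 0.1971]
orientation: [-1.452, 0.708, -0.708]
contact_force: [1.2, -0.9, 0.2]
grip_width: 0.0223
```

Request:
send_rows --pt "0 0 0 0 0.1" --pt "0 0 0 0 0.1"

```text
clock: 49.1
tcp_pos: [0.4793, 0.3749, 0.1969]
orientation: [-1.453, 0.708, -0.709]
contact_force: [0.4, -0.3, -0.8]
grip_width: 0.0224
```

```bash
python3 - <<'E'
from h import *
st();f=r.grab_frame("wrist"); 
crop(f,(0,0,512,384),1.5,"w30.png")
f=r.grab_frame("scene"); crop(f,(60,60,300,240),3.2,"s30.png")
plan([(.4796,.3774,.19,-52),(.4796,.3774,.056,-52)],0.1)
E
```

```text
t 49.1 tcp [0.4793 0.3749 0.1969] x [ 0.615 -0.788  0.   ] y [-0.    -0.001 -1.   ] F [ 0.4 -0.3 -0.8] M [-0.04 -0.03  0.05] w 0.0224 q [-1.4   0.56  0.89  1.81 -0.51  1.02 -1.21]
[[-0.23,0.7,0.21,-0.1,0.1],[-0.0,4.47,-0.0,-0.0,0.1],[-0.0,4.47,-0.0,-0.0,0.1],[-0.0,4.46,-0.0,-0.0,0.1]]
end [0.4796 0.3774 0.056 ] -52.0
```

View pics/w30.png

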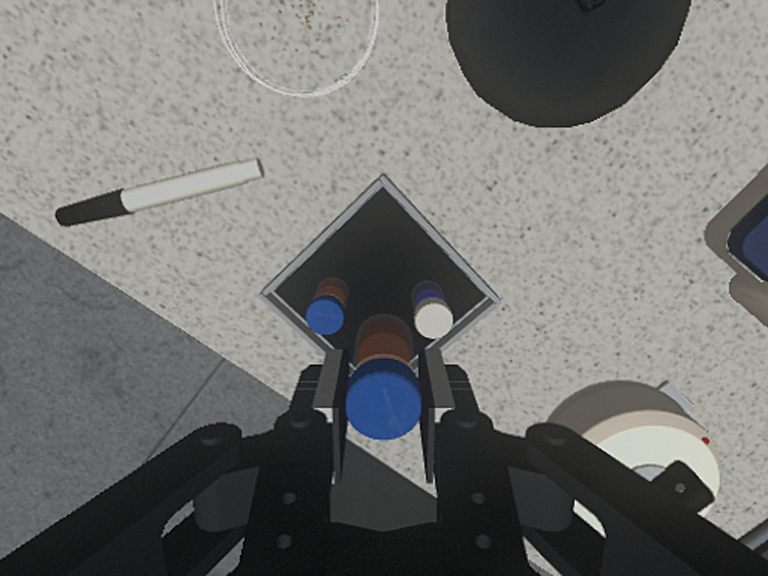

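View pics/s30.png

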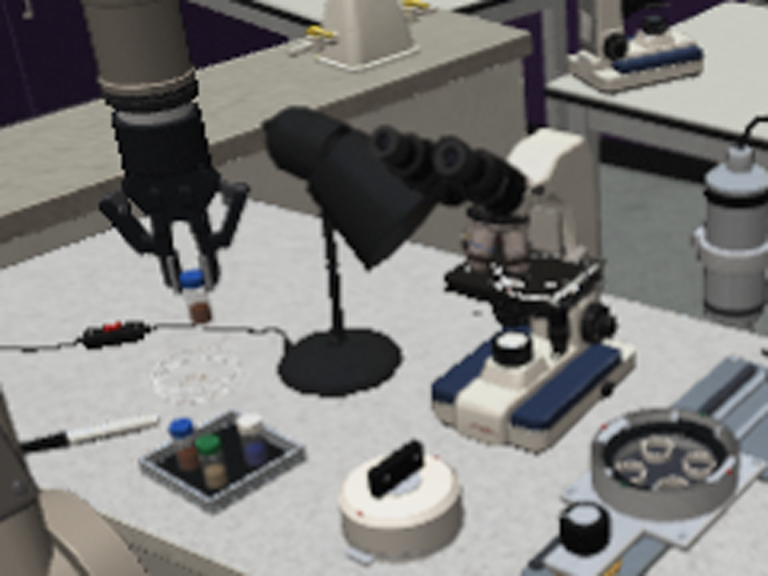

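Request:
send_rows --pt "-0.2 0.7 0.2 0 0.1" --pt "0 4.5 0 0 0.1" --pt "0 4.5 0 0 0.1" --pt "0 3.6 0 0 0.1" --pt "0 0 0 0 0.1"

```text
clock: 49.82
tcp_pos: [0.4778, 0.3771, 0.0614]
orientation: [-1.457, 0.711, -0.707]
contact_force: [-0.3, 0.7, -0.3]
grip_width: 0.0222
```

```bash
python3 - <<'E'
from h import *
st();f=r.grab_frame("wrist"); 
crop(f,(0,0,512,384),1.5,"w31.png",proj(f,[[.4796,.3774,.004]]))
E
```

```text
t 49.83 tcp [0.4778 0.3771 0.0614] x [ 0.615 -0.788  0.   ] y [-0.004 -0.004 -1.   ] F [-0.3  0.7 -0.3] M [-0.01  0.   -0.02] w 0.0222 q [-1.29  0.73  0.74  1.88 -0.67  0.8  -1.09]
```

View pics/w31.png

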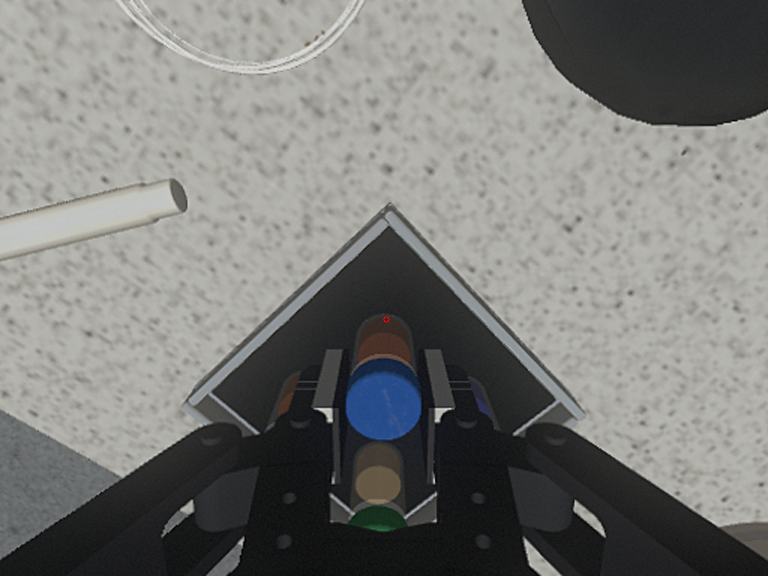

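Request:
send_rows --pt "0 0.4 0 0 0.1" --pt "0 0.3 0 0 0.1" --pt "0 0.2 0 0 0.1" --pt "0 0.1 0 0 0.1" --pt "0 0 0 0 0.1"

```text
clock: 50.5
tcp_pos: [0.4796, 0.3786, 0.0538]
orientation: [-1.452, 0.708, -0.708]
contact_force: [-0.5, 0.0, 0.0]
grip_width: 0.0223
```

Request:
send_rows --pt "0 0.2 0 0 0.1" --pt "0 0.15 0 0 0.1" --pt "0 0 0 0 0.1"

```text
clock: 50.88
tcp_pos: [0.4803, 0.3789, 0.0514]
orientation: [-1.451, 0.708, -0.708]
contact_force: [-2.0, -0.5, 9.2]
grip_width: 0.0225
```

Request:
send_rows --pt "0 0 0 0 0.4" --pt "0 0 0 0 0.4" --pt "0 0 0 0 0.4" --pt "0 -2 0 0 0.4" --pt "0 -4 0 0 0.4" --pt "0 -4.5 0 0 0.5" --pt "0 -4.5 0 0 0.5" --pt "0 0 0 0 0.5"

```text
clock: 51.88
tcp_pos: [0.4819, 0.3794, 0.2051]
orientation: [-1.445, 0.706, -0.71]
contact_force: [-0.6, -0.2, -1.1]
grip_width: 0.0427
```

```bash
python3 - <<'E'
from h import *
st();f=r.grab_frame("wrist"); 
crop(f,(0,0,512,384),1.5,"w32.png")
f=r.grab_frame("scene"); crop(f,(60,60,300,240),3.2,"s32.png")
plan([(.46,.14,.22,85)],1.0)
E
```

```text
t 51.88 tcp [0.4819 0.3794 0.2051] x [ 0.615 -0.788 -0.001] y [ 0.005  0.005 -1.   ] F [-0.6 -0.2 -1.1] M [ 0.02  0.   -0.02] w 0.0427 q [-1.41  0.56  0.9   1.8  -0.51  1.03 -1.21]
[[1.26,-0.13,-1.16,-9.8,1.0],[1.04,-0.14,-1.36,-9.8,1.0],[0.79,-0.13,-1.51,-9.8,1.0],[0.53,-0.14,-1.63,-9.8,1.0],[0.24,-0.13,-1.69,-9.8,1.0],[-0.05,-0.14,-1.71,-9.8,1.0],[-0.34,-0.13,-1.68,-9.8,1.0],[-0.62,-0.13,-1.59,-9.8,1.0],[-0.89,-0.14,-1.47,-9.8,1.0],[-1.12,-0.13,-1.29,-9.8,1.0],[-1.32,-0.14,-1.09,-9.7,1.0],[-1.49,-0.13,-0.84,-9.8,1.0]]
[[-1.61,-0.13,-0.58,-9.7,1.0],[-1.68,-0.14,-0.3,-9.8,1.0]]
end [0.46 0.14 0.22] 85.01
```

View pics/w32.png

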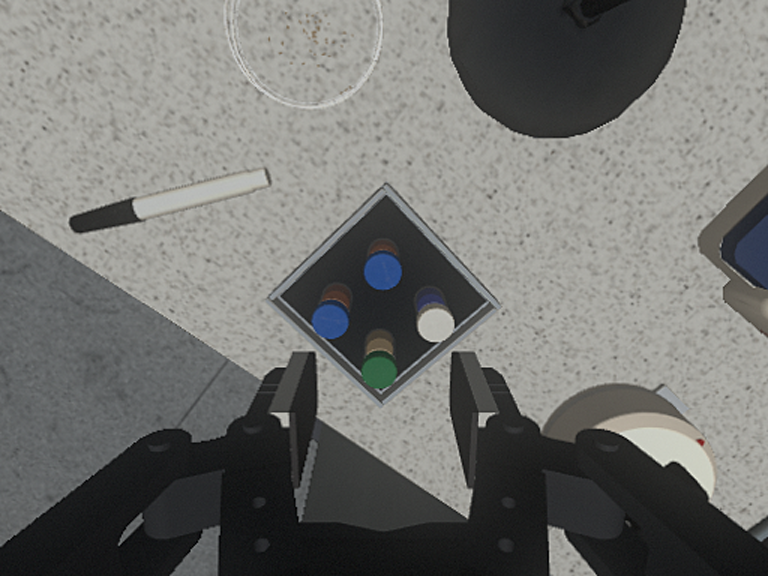

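View pics/s32.png

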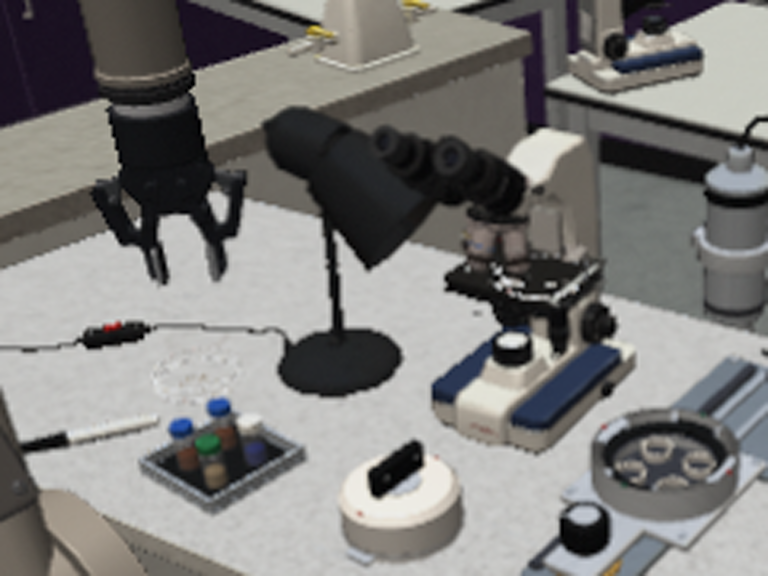

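All four vials stand in the tray. Now over the cover (z ≈ 0.22).

Request:
send_rows --pt "1.25 -0.1 -1.15 -9.8 1" --pt "1.05 -0.1 -1.35 -9.8 1" --pt "0.8 -0.1 -1.5 -9.8 1" --pt "0.55 -0.1 -1.65 -9.8 1" --pt "0.25 -0.1 -1.7 -9.8 1" --pt "0 -0.1 -1.7 -9.8 1" --pt "-0.35 -0.1 -1.7 -9.8 1" --pt "-0.6 -0.1 -1.6 -9.8 1" --pt "-0.9 -0.1 -1.5 -9.8 1" --pt "-1.1 -0.1 -1.3 -9.8 1" --pt "-1.3 -0.1 -1.1 -9.8 1" --pt "-1.5 -0.1 -0.85 -9.8 1"

```text
clock: 53.48
tcp_pos: [0.4635, 0.1723, 0.2113]
orientation: [-1.379, -0.892, 0.897]
contact_force: [-0.1, 0.2, -0.1]
grip_width: 0.0852
```

Request:
send_rows --pt "-1.6 -0.1 -0.6 -9.8 1" --pt "-1.7 -0.1 -0.3 -9.6 1" --pt "0 0 0 0 1" --pt "0 0 0 0 1"

```text
clock: 53.98
tcp_pos: [0.4617, 0.1396, 0.2138]
orientation: [-1.25, -1.142, 1.143]
contact_force: [0.4, 0.9, 0.1]
grip_width: 0.0855
```

```bash
python3 - <<'E'
from h import *
st();f=r.grab_frame("wrist"); 
crop(f,(0,0,512,384),1.5,"w33.png",proj(f,[[.4622,.1398,.08]]))
E
```

```text
t 53.98 tcp [0.4617 0.1396 0.2138] x [ 0.09   0.996 -0.   ] y [-0.001 -0.    -1.   ] F [0.4 0.9 0.1] M [0.01 0.   0.03] w 0.0855 q [-0.83  0.2   0.47  2.06 -0.12  0.9   1.18]
```

View pics/w33.png

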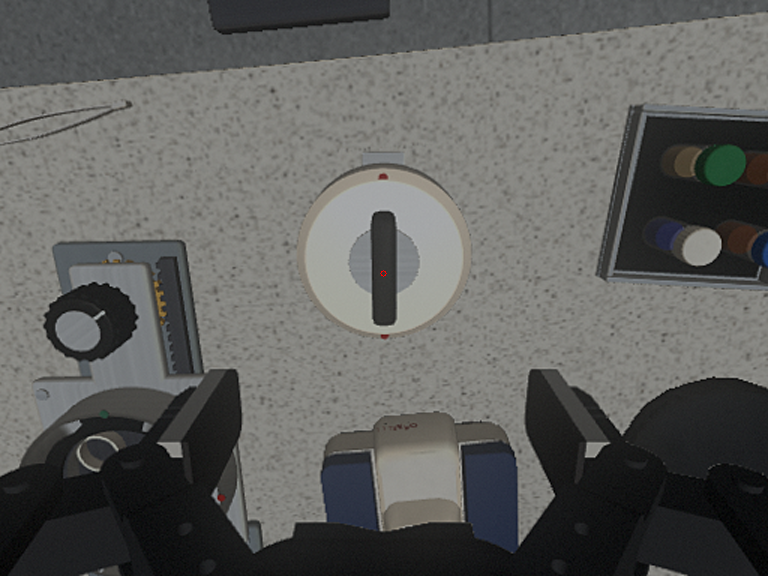

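Request:
send_rows --pt "0 4.5 0 0 1" --pt "0 4.5 0 0 1" --pt "0 3.5 0 0 1" --pt "0 1.8 0 0 1" --pt "0 0 0 0 1" --pt "0 0 0 0 0" --pt "0 0 0 0 0" --pt "0 0 0 0 0" --pt "0 0 0 0 0" --pt "0 0 0 0 0" --pt "0 0 0 0 0" --force 60

```text
clock: 55.4
tcp_pos: [0.4622, 0.1392, 0.0718]
orientation: [-1.249, -1.145, 1.144]
contact_force: [-1.3, 0.6, 6.1]
grip_width: 0.0125
```

```bash
python3 - <<'E'
from h import *
st();f=r.grab_frame("wrist"); 
crop(f,(0,0,512,384),1.2,"w34.png")
E
```

```text
t 55.4 tcp [0.4622 0.1392 0.0718] x [0.087 0.996 0.001] y [ 0.     0.001 -1.   ] F [-1.3  0.6  6.1] M [-0.    0.28 -0.06] w 0.0125 q [-0.73  0.45  0.37  2.17 -0.29  0.58  1.34]
```

View pics/w34.png

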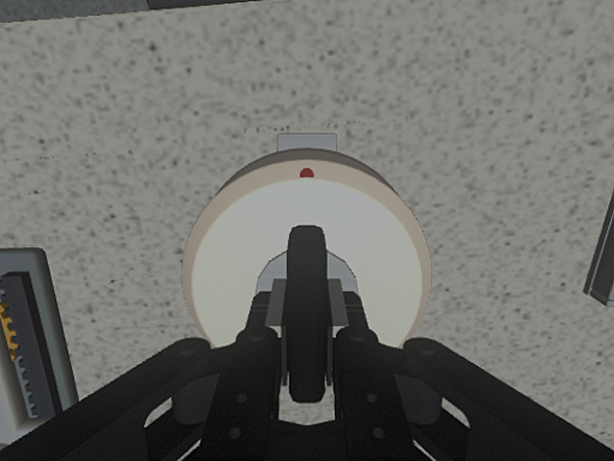

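```bash
python3 - <<'E'
from h import *
plan([(.46,.14,.19,85),(.50,-.02,.20,85.6),(.615,-.0545,.19,85.6)],0.0)
E
```

```text
[[0.02,-3.94,0.08,0.0,0.0],[0.02,-3.94,0.07,0.0,0.0],[0.01,-3.94,0.08,0.0,0.0],[-3.9,-0.25,-1.35,-0.1,0.0],[-3.9,-0.25,-1.33,-0.2,0.0],[-3.9,-0.25,-1.33,-0.1,0.0],[-3.9,-0.25,-1.32,-0.2,0.0],[-0.85,0.33,-3.91,0.0,0.0],[-0.86,0.33,-3.91,0.0,0.0],[-0.85,0.34,-3.91,0.0,0.0]]
end [ 0.615  -0.0545  0.19  ] 85.6
```

Request:
send_rows --pt "0 -3.9 0 0 0" --pt "0 -3.9 0 0 0" --pt "0 -4 0 0 0" --pt "-3.9 -0.2 -1.35 -0.1 0" --pt "-3.9 -0.2 -1.35 -0.2 0" --pt "-3.9 -0.2 -1.35 -0.1 0" --pt "-3.9 -0.2 -1.3 -0.2 0" --pt "-0.85 0.3 -3.9 0 0" --pt "-0.85 0.3 -3.9 0 0" --pt "-0.85 0.3 -3.9 0 0" --pt "0 0 0 0 0" --pt "0 0 0 0 0"

```text
clock: 56.95
tcp_pos: [0.6159, -0.0553, 0.1876]
orientation: [-1.243, -1.151, 1.153]
contact_force: [-0.9, -0.4, -1.3]
grip_width: 0.0128
```

```bash
python3 - <<'E'
from h import *
st();f=r.grab_frame("wrist"); 
crop(f,(0,0,512,384),1.5,"w35.png")
plan([(.615,-.0545,.135,85.6)],0.0)
E
```

```text
t 56.95 tcp [ 0.6159 -0.0553  0.1876] x [ 0.077  0.997 -0.   ] y [-0.002  0.    -1.   ] F [-0.9 -0.4 -1.3] M [-0.01  0.02 -0.05] w 0.0128 q [-0.4   0.49  0.53  1.78 -0.29  0.96  1.74]
[[0.02,2.64,0.04,0.0,0.0],[0.03,2.65,0.03,0.0,0.0]]
end [ 0.615  -0.0545  0.135 ] 85.61
```

View pics/w35.png

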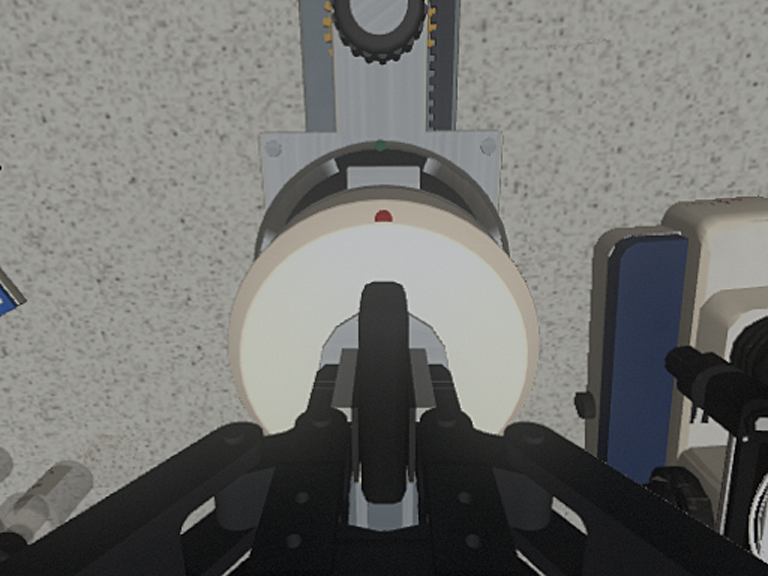

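Request:
send_rows --pt "0 2.4 0 0 0" --pt "0 2.2 0 0 0" --pt "0 0 0 0 0" --pt "0 0 0 0 0"

```text
clock: 57.5
tcp_pos: [0.617, -0.0551, 0.1433]
orientation: [-1.245, -1.154, 1.152]
contact_force: [0.0, -0.1, -1.5]
grip_width: 0.0126
```

```bash
python3 - <<'E'
from h import *
st();f=r.grab_frame("wrist"); 
crop(f,(0,0,512,384),1.5,"w36.png")
f=r.grab_frame("scene"); crop(f,(180,90,340,260),4,"s36.png")
E
```

```text
t 57.5 tcp [ 0.617  -0.0551  0.1433] x [0.076 0.997 0.   ] y [ 0.001  0.    -1.   ] F [ 0.  -0.1 -1.5] M [ 0.03 -0.06  0.01] w 0.0126 q [-0.38  0.54  0.5   1.81 -0.33  0.87  1.77]
```

View pics/w36.png

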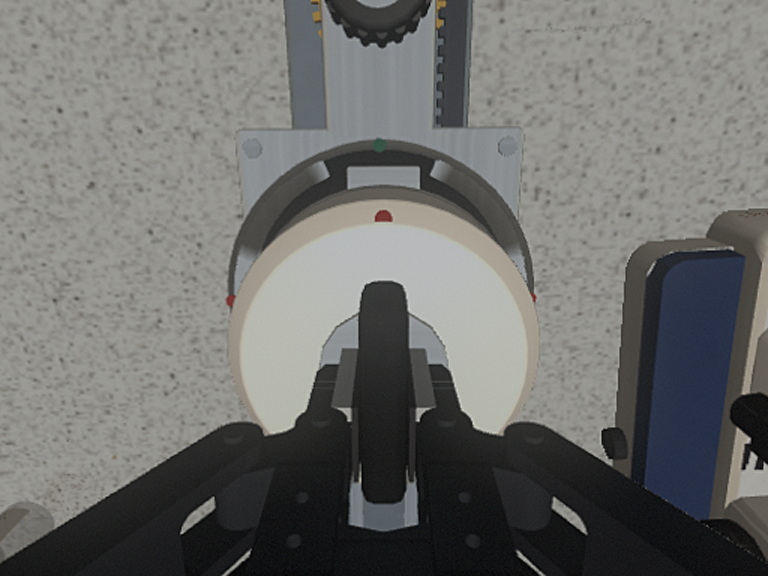

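View pics/s36.png

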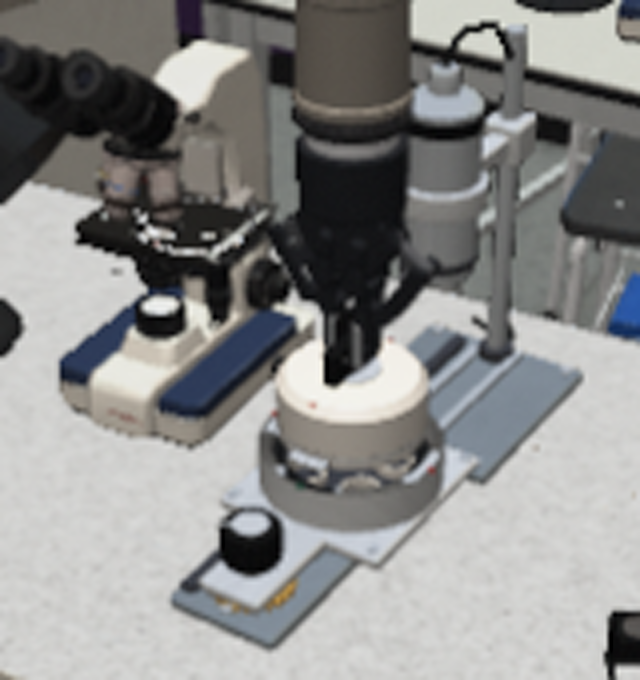

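Request:
send_rows --pt "0 0.5 0.1 0 0" --pt "0 0.5 0 0 0" --pt "0 0.5 0 0 0" --pt "0 0 0 0 0"

```text
clock: 58.1
tcp_pos: [0.6156, -0.0552, 0.1266]
orientation: [-1.244, -1.152, 1.153]
contact_force: [-0.6, 0.3, -2.5]
grip_width: 0.0127
```

Request:
send_rows --pt "0 0.4 0 0 0" --pt "0 0.4 0 0 0" --pt "0 0.3 0 0 0" --pt "0 0 0 0 0"

```text
clock: 58.6
tcp_pos: [0.6159, -0.0554, 0.1167]
orientation: [-1.244, -1.152, 1.152]
contact_force: [-3.9, -0.4, 6.2]
grip_width: 0.0128
```

```bash
python3 - <<'E'
from h import *
st();f=r.grab_frame("wrist"); 
crop(f,(0,0,512,384),1.5,"w37.png")
f=r.grab_frame("scene"); crop(f,(180,90,340,260),4,"s37.png")
E
```

```text
t 58.6 tcp [ 0.6159 -0.0554  0.1167] x [0.077 0.997 0.   ] y [-0.  0. -1.] F [-3.9 -0.4  6.2] M [-0.03  0.85  0.02] w 0.0128 q [-0.36  0.57  0.49  1.83 -0.35  0.83  1.79]
```

View pics/w37.png

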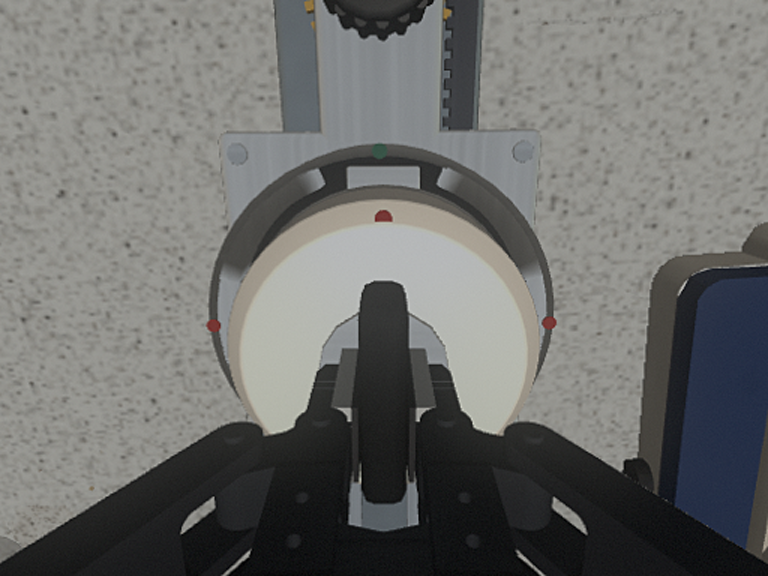

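View pics/s37.png

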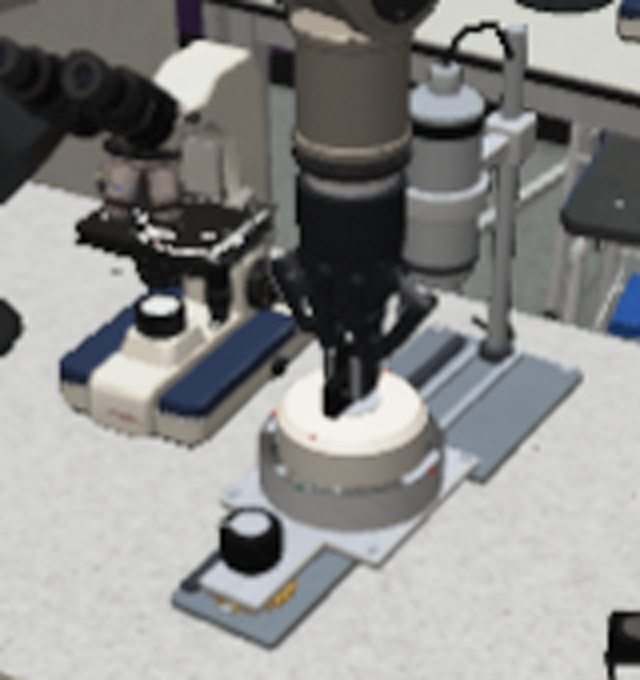

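Request:
send_rows --pt "0 0.3 0.15 0 0" --pt "0 0.3 0 0 0" --pt "0 0 0 0 0" --pt "0 0 0 0 0"

```text
clock: 59.2
tcp_pos: [0.6164, -0.0555, 0.1127]
orientation: [-1.247, -1.156, 1.15]
contact_force: [-3.2, -0.0, 16.6]
grip_width: 0.013
```

Request:
send_rows --pt "0 0 0 5 0" --pt "0 0 0 8 0" --pt "0 0 0 8 0" --pt "0 0 0 8 0" --pt "0 0 0 8 0" --pt "0 0 0 0 0"

```text
clock: 59.95
tcp_pos: [0.6174, -0.0552, 0.1128]
orientation: [-1.47, -0.666, 0.658]
contact_force: [-0.7, 0.9, 14.8]
grip_width: 0.0128
```

```bash
python3 - <<'E'
from h import *
st();f=r.grab_frame("wrist"); 
crop(f,(0,0,512,384),1.2,"w38.png")
E
```

```text
t 59.95 tcp [ 0.6174 -0.0552  0.1128] x [0.662 0.749 0.004] y [ 0.006 -0.    -1.   ] F [-0.7  0.9 14.8] M [ 0.1   0.41 -0.36] w 0.0128 q [-0.48  0.62  0.65  1.84 -0.49  0.84  1.27]
```

View pics/w38.png

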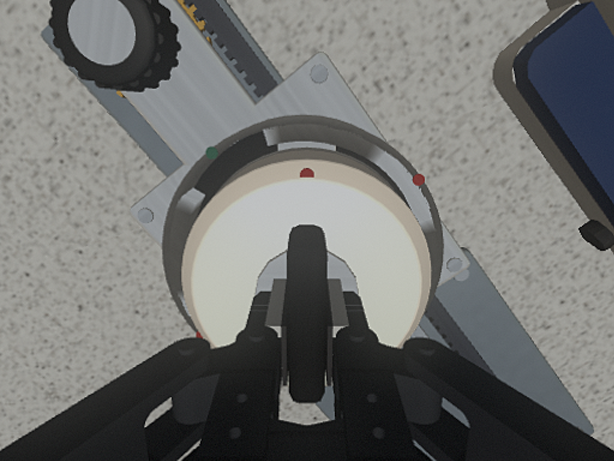

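Request:
send_rows --pt "0 0 0 7.5 0" --pt "0 0 0 7.5 0" --pt "0 0 0 7.5 0" --pt "0 0 0 7.5 0" --pt "0 0 0 7.5 0" --pt "0 0 0 7.5 0" --pt "0 0 0 5 0" --pt "0 0 0 0 0"

```text
clock: 61.0
tcp_pos: [0.6174, -0.0558, 0.1128]
orientation: [-1.572, 0.015, -0.024]
contact_force: [0.2, -0.3, 13.6]
grip_width: 0.0128
```

```bash
python3 - <<'E'
from h import *
st();f=r.grab_frame("wrist"); 
crop(f,(0,0,512,384),1.2,"w39.png")
E
```

```text
t 61.0 tcp [ 0.6174 -0.0558  0.1128] x [ 1.    -0.025  0.006] y [ 0.006 -0.001 -1.   ] F [ 0.2 -0.3 13.6] M [ 0.05  0.33 -0.16] w 0.0128 q [-0.61  0.71  0.87  1.85 -0.68  0.91  0.56]
```

View pics/w39.png

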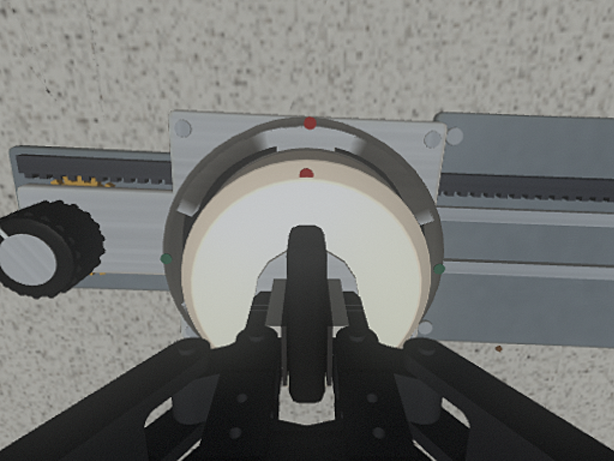

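Request:
send_rows --pt "0 0 0 2 0" --pt "0 0 0 2 0" --pt "0 0 0 0 0" --pt "0 0 0 0 0"

```text
clock: 61.55
tcp_pos: [0.6173, -0.0558, 0.1128]
orientation: [-1.57, 0.069, -0.078]
contact_force: [-0.4, -0.1, 14.4]
grip_width: 0.0129
```

```bash
python3 - <<'E'
from h import *
st()
E
```

```text
t 61.55 tcp [ 0.6173 -0.0558  0.1128] x [ 0.996 -0.093  0.006] y [ 0.006 -0.001 -1.   ] F [-0.4 -0.1 14.4] M [0.05 0.37 0.05] w 0.0129 q [-0.62  0.72  0.89  1.85 -0.7   0.92  0.5 ]
```

Request:
send_rows --pt "0 0 0 1.5 0" --pt "0 0 0 0 0" --pt "0 0 0 0 0"

```text
clock: 61.92
tcp_pos: [0.6172, -0.0557, 0.1128]
orientation: [-1.569, 0.089, -0.098]
contact_force: [-1.7, -0.7, 14.8]
grip_width: 0.013
```

```bash
python3 - <<'E'
from h import *
st();f=r.grab_frame("wrist"); 
crop(f,(0,0,512,384),1.5,"w40.png")
E
```

```text
t 61.92 tcp [ 0.6172 -0.0557  0.1128] x [ 0.993 -0.119  0.006] y [ 0.006 -0.001 -1.   ] F [-1.7 -0.7 14.8] M [0.07 0.43 0.33] w 0.013 q [-0.63  0.72  0.9   1.85 -0.71  0.92  0.48]
```

View pics/w40.png

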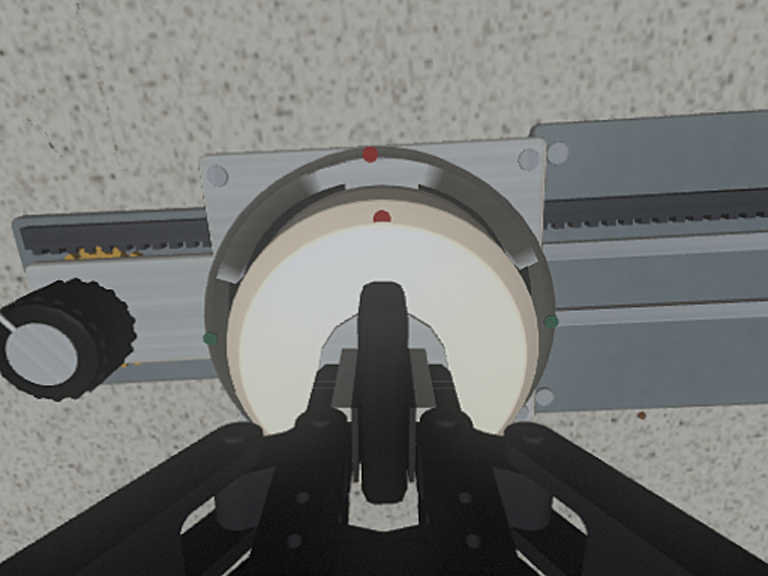

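Request:
send_rows --pt "0 -0.2 0 -1.5 0" --pt "0 -0.3 0 0 0" --pt "0 -0.3 0 0 0" --pt "0 0 0 0 0"

```text
clock: 62.48
tcp_pos: [0.6162, -0.0554, 0.1193]
orientation: [-1.57, 0.071, -0.076]
contact_force: [1.9, -0.8, 5.9]
grip_width: 0.0127
```

```bash
python3 - <<'E'
from h import *
st()
E
```

```text
t 62.48 tcp [ 0.6162 -0.0554  0.1193] x [ 0.996 -0.094  0.004] y [ 0.004 -0.001 -1.   ] F [ 1.9 -0.8  5.9] M [-0.18 -0.19  0.07] w 0.0127 q [-0.63  0.71  0.9   1.85 -0.69  0.93  0.5 ]
```

Request:
send_rows --pt "0 -0.3 0 0 0" --pt "0 0 0 0 0" --pt "0 0 0 0 0"

```text
clock: 62.85
tcp_pos: [0.614, -0.0551, 0.12]
orientation: [-1.57, 0.075, -0.073]
contact_force: [4.1, -2.5, -11.9]
grip_width: 0.0128
```

Request:
send_rows --pt "0 0.25 0 0 0" --pt "0 0 0 0 0" --pt "0 0 0 0 0.7" --pt "0 0 0 0 1" --pt "0 0 0 0 1" --pt "0 0 0 0 1" --pt "0 -3 0 0 1" --pt "0 -4 0 0 1" --pt "0 0 0 0 1" --pt "0 0 0 0 1"

```text
clock: 64.1
tcp_pos: [0.6142, -0.0547, 0.1883]
orientation: [-1.569, 0.074, -0.073]
contact_force: [0.0, -0.1, 0.2]
grip_width: 0.0855
```

```bash
python3 - <<'E'
from h import *
st();f=r.grab_frame("wrist"); 
crop(f,(0,0,512,384),1.5,"w41.png",proj(f,[[.6138,-.0552,.128]]))
f=r.grab_frame("scene"); crop(f,(180,90,340,260),4,"s41.png")
E
```

```text
t 64.1 tcp [ 0.6142 -0.0547  0.1883] x [ 0.996 -0.094 -0.001] y [-0.001  0.001 -1.   ] F [ 0.  -0.1  0.2] M [ 0.05  0.01 -0.01] w 0.0855 q [-0.68  0.63  0.98  1.8  -0.61  1.04  0.44]
```

View pics/w41.png

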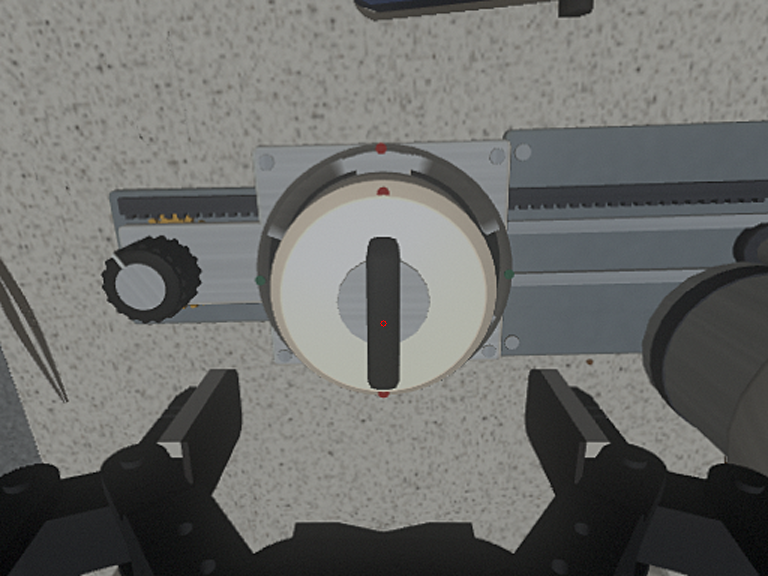

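View pics/s41.png

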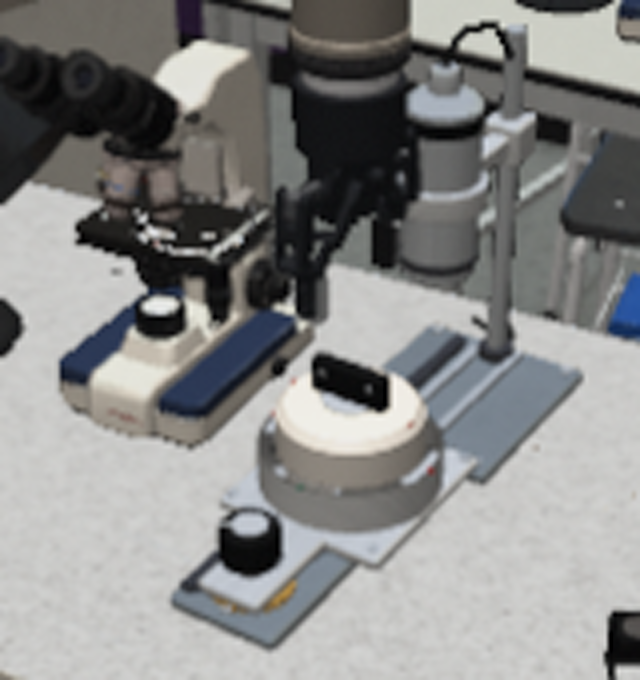

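```bash
python3 - <<'E'
from h import *
a=cv2.imread("pics/s6.png").astype(int);b=cv2.imread("pics/s41.png").astype(int)
d=np.abs(a-b).max(2); print("carriage/knob/pot region diff",d[370:,170:500].max(),d[370:,170:500].mean())
f=r.grab_frame("scene"); s0=cv2.imread("pics/scene0.png").astype(int); d=np.abs(f["image"][:,:,::-1].astype(int)-s0).max(2)
print("bystanders diff", d[215:330,320:400].max(), "forceps",d[258:280,205:260].max())
crop(f,(90,150,250,290),4.5,"s42.png")
E
```

```text
carriage/knob/pot region diff 65 4.720537634408602
bystanders diff 12 forceps 29
```

Request:
send_rows --pt "0 -4 0 0 1" --pt "-4 -2 0 0 1" --pt "-4 0 0 0 1" --pt "0 0 0 0 1" --pt "0 0 0 0 1"

```text
clock: 64.88
tcp_pos: [0.5354, -0.0471, 0.2486]
orientation: [-1.57, 0.073, -0.073]
contact_force: [0.4, 0.5, 0.3]
grip_width: 0.0857
```

View pics/s42.png

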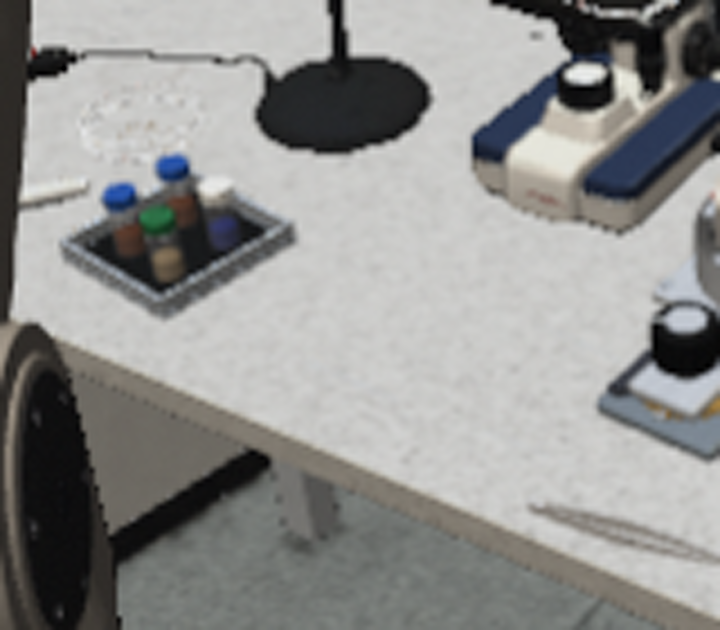

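```bash
python3 - <<'E'
from h import *
a=cv2.cvtColor(cv2.imread("pics/s6.png"),cv2.COLOR_BGR2GRAY).astype(np.float32);b=cv2.cvtColor(cv2.imread("pics/s41.png"),cv2.COLOR_BGR2GRAY).astype(np.float32)
for n,(y0,y1,x0,x1) in dict(knob=(490,640,170,330),pot=(440,570,330,480),cover=(340,480,280,440)).items():
    A=np.ascontiguousarray(a[y0:y1,x0:x1]);B=np.ascontiguousarray(b[y0:y1,x0:x1])
    print(n,cv2.phaseCorrelate(A,B,cv2.createHanningWindow(A.shape[::-1],cv2.CV_32F)))
st();f=r.grab_frame("wrist"); crop(f,(0,0,512,384),1.5,"w43.png")
E
```

```text
knob ((-0.06052166377665458, 0.05945900309527019), 0.9353671232859294)
pot ((-0.05575196357636969, 0.529330064925432), 0.936163205464681)
cover ((0.05612393703518137, -0.01368486602190444), 0.9621229360500971)
t 64.88 tcp [ 0.5354 -0.0471  0.2486] x [ 0.996 -0.093  0.   ] y [ 0. -0. -1.] F [0.4 0.5 0.3] M [-0.   -0.05 -0.02] w 0.0857 q [-0.89  0.44  1.14  1.93 -0.46  1.07  0.35]
```

View pics/w43.png

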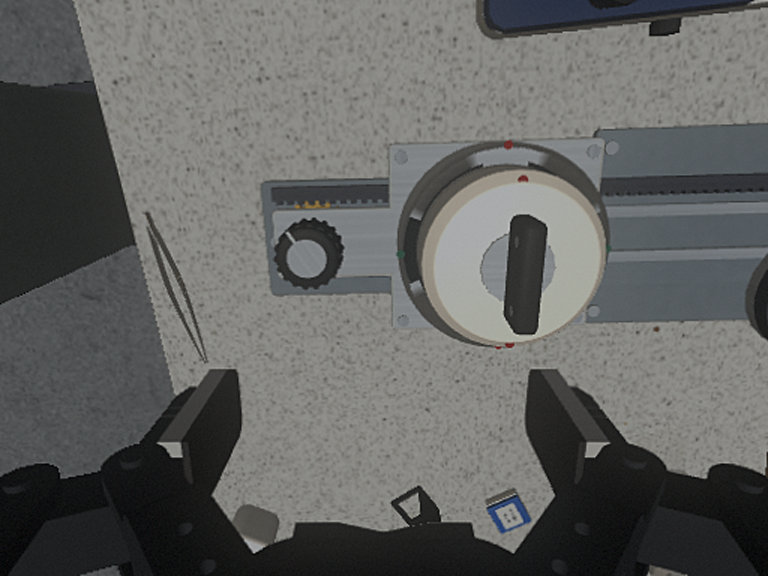

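```bash
python3 -c "
from bench import r
print(r.hand_in())"
```

```text
the job is handed in; nothing more can be done
None
```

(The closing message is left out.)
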